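# Load a shouldered pin into the V-block drill jig, home against its end stop

## Task

Take the turned pin with the thin nose from the wooden rack, lay it gently in the open end of the drill jig's V-groove with its nose towards the bridge, and push it along the groove, under the bridge, until its nose is pressed lightly but positively against the end stop's anvil. Do not ram it, leave the pin home against it and let go. Leave the other bars and everything else on the bench where they are.

Things in the scene. Friction and masses are not known exactly. Their poses are not given: they have to be found in the camera images.
- pin: Plain aluminium turned pin, 120 mm long, 0.11 to 0.23 kg: shank 24 mm in diameter and 92 mm long, an 8 mm long taper, a nose 14 mm in diameter and 20 mm long. It lies level in one of the rack's three places. Origin on its axis at mid-length; +x points to the nose (nose end x = +60 mm, flat tail end x = -60 mm). Centre of mass at about x = -9 mm.
- pin_nose (a point): Centre of the flat nose end of the pin (pin x = +60 mm).
- pin_tail (a point): Centre of the flat tail end of the pin (pin x = -60 mm); the face to push on.
- rack: Fixed wooden rack, 90 x 200 mm base 14 mm thick, origin at the centre of its underside. Two notched wooden bars (each 12 mm thick, at x = -30 and +30 mm, top 43 mm above the bench) carry three parts along x at y = -60, 0 and +60 mm, their axes 46 mm above the bench; there are 48 mm clear between the bars.
- long_bar: Bystander in the rack: plain aluminium bar without a nose, 24 mm in diameter, 120 mm long; origin at its centre, x along it.
- short_bar: Bystander in the rack: plain aluminium bar, 24 mm in diameter, 85 mm long; origin at its centre, x along it.
- jig: Fixed steel drill jig. Origin: centre of its underside; +x along the groove towards the end stop (push direction). Base plate 240 x 100 x 12 mm; V-block y -30 to +30, x -100 to +110 mm, top 45 mm above the bench, 90 degree V-groove all along it, 22 mm wide at the top, open at x = -100. A seated pin lies along x with its axis at y = 0, 51 mm above the bench, 6 mm above the block's top.
- groove_mouth (a point): Open end of the groove, on the seated pin's axis (jig x = -100 mm, 51 mm above the bench). Lay the pin down with its nose at jig x below +15 mm, before the bridge; its tail may then hang over this end by up to 30 mm and the pin still lies level.
- bridge (a point): Centre of the underside of the jig's bridge (jig x = +40 mm, 70 mm above the bench). The bridge spans the groove from jig x +25 to +55 mm on posts at y = -30 to -22 and +22 to +30 mm; the top of its bush is 89 mm above the bench. The pin cannot be laid down beyond it, only pushed through below it.
- plunger_tip (a point): Lowest point of a sprung ball plunger under the bridge (jig x = +33 mm), at rest 9 mm above the seated pin's axis: the nose passes below it, the taper lifts it 3 mm, then it presses on the shank with about 4 N. So a bump of a few newtons comes at the taper, then a steady drag of about 3 to 9 N from nose x = +65 mm on, different each run, before the anvil is met.
- stop: End stop behind the bridge: fixed steel plate 50 mm wide, 12 thick, across the groove; origin mid-face on the seated pin's axis, at jig x = +105 mm. A steel anvil (14 x 16 mm face, on that axis) juts from it by 10 to 33 mm, locked, different each run and not measured: its face is at jig x +72 to +95. The nose must meet it: 5 to 10 N is right, under 3 is not pressed home, over 20 is ramming.
- collar: Bystander, leave alone: loose dark steel ring, 56 mm outside, 20 mm high.
- slug: Bystander, leave alone: loose upright brass cylinder, 42 mm in diameter, 35 mm high.
- tin: Bystander, leave alone: open steel tin, 72 mm in diameter, 85 mm high.
- oil: Bystander, leave alone: closed blue bottle, 60 mm in diameter, 150 mm high.
Not all that is in view belongs to the job. Leave any black, blue or red look-alike of the pin alone.

How it is judged:
On the way, in this order (a step that is already met when the one before it is completed fails the run):
1. the pin lies in the V-groove, nose towards the stop (angle between the x axis of pin and the x axis of jig, either way round below 0.06 rad and y of pin in the frame of jig between -0.003 and 0.003 m and z of pin in the frame of jig between 0.048 and 0.054 m and x of pin_nose in the frame of jig above -0.06 m and x of pin_tail in the frame of jig below -0.02 m), for 0.2 s.
2. the nose is pressed against the end stop's anvil with at least 3 N (contact force between pin and stop above 3 N and distance between pin_nose and anvil_c0 below 0.007 m and angle between the x axis of pin and the x axis of jig, either way round below 0.06 rad), for 0.2 s.
At the end, for the whole second after the job is handed in: The pin rests in the V-groove under the bridge (axis within 3 mm of the groove's, within 0.05 rad), its nose end touching the end stop's anvil (gap under 1.5 mm; the anvil's centre is 5 mm behind its face), released and at rest (distance between pin_nose and anvil_c0 below 0.0065 m and angle between the x axis of pin and the x axis of jig, either way round below 0.05 rad and y of pin in the frame of jig between -0.003 and 0.003 m and z of pin in the frame of jig below 0.054 m and linear speed of pin below 0.01 m/s).
It fails at once if the stop is rammed: the pin presses on it with more than 20 N (contact force between pin and stop above 20 N).
It fails at once if the pin is dropped or forced into the jig (more than 60 N between them) (contact force between pin and jig above 60 N).
It fails at once if another bar or loose thing is disturbed (moved more than 25 mm) (distance of any of long_bar, short_bar, collar, slug, tin, oil from where it was at the start of the episode above 0.025 m).
It also fails if it takes over 72 s, if anything falls off the work surface, if the arm or the gripper's body presses on something with over 40 N, if the wrist force passes 120 N, or if a joint passes its speed limit or range.

## Robot

A 6-joint arm with a two-finger parallel gripper is mounted at the origin on the work surface. World frame = base frame: x ahead of the robot, y to its left, z up, the work surface at z = 0. Lengths are in m, angles in rad, forces in N, time in s.
With the tool pointing down it reaches from about 0.25 to 0.775 m from the base axis. Payload 8.9 kg.
Tool frame: the origin (TCP) lies midway between the tips of the shut fingers; the grasp point (between the pads) lies 19 mm behind it; z points along the fingers, x is the direction in which the jaws open and shut, and the axes are right-handed (so a half turn about z gives the same grasp; the last joint's range is limited). The gripper opens to 85 mm and grips with 20 to 120 N. Pads are 22 mm wide; open, the fingers measure 114 mm over their backs; the gripper's body (76 mm by 85 mm) begins 54 mm behind the grasp point. The pads swing forward as they close: fully open they stand 13 mm farther back than shut.
Start: joints at [-1.396, 0.291, -0.153, 1.127, 0, 1.431], TCP at [0.162, -0.499, 0.231] pointing down, gripper open.
Joint ranges: [-2.52, 2.52], [-0.91, 1.74], [-1.3, 1.37], [-1.96, 2.02], [-1.52, 1.47], [-3.14, 3.14]. Speed limits (rad/s): [2.22, 2.22, 2.79, 3.14, 3.14, 3.14].

## Interface

Orientations are given as a unit quaternion [x, y, z, w].
In Python, from workcell import ctrl, cams, job gives the robot as it stands. The module is installed in compiled form; this text tells all that it offers.
- The arm moves only by the shell command python3 -m inch 'ROWS' [FORCE]. ROWS is JSON, a list of rows, each a list of 7 numbers: the shift along the tool's x, y, z in m, then the turn, a rotation vector about the tool's x, y, z in rad, then the finger opening in m, from 0 to 0.0854. A call has 1 to 8 rows; each row shifts and turns the pose as measured when the row begins, along the tool's axes as they then stand; what a row does not reach is not made up. A row lasts 1/8 s, in which the tool goes at most 62.5 mm and 10.7 degrees, less where a joint would pass 70% of its speed; a pose out of reach is approached as far as the arm can. A call with a gripper value outside its range is refused whole. The fingers move at their own pace and stop on an object; FORCE is the grip in N (left out, the last holds). Time passes only in rows, so rows that do not move let the fingers close. It gives the time, the measured TCP pose, the force and the opening at its end, in the units of the state.
- ctrl.observe(): the state, without advancing time (a new reading comes with each control period).
- cams.capture(name): name is "scene" or "top" or "wrist"; returns the picture (384x512x3 uint8, blue, green, red); there is no depth.
- cams.camera_params(name): a dict with "K" (3x3 intrinsics, pixels), "cam_to_world" (4x4, takes a point from camera to world coordinates). Camera axes: x right, y down, z forward; pixel columns grow to the right and rows downward; lengths in m; the calibration is good to about 2 mm. A picture is of the moment at which its call begins: read the wrist's pose just before it. camera_params takes no time and is no camera call; for the wrist camera it gives the pose at the moment of the call.
- job.job_done(): hands the job in, once; it reports no verdict.
The state is a dict: "time_s": time; "qpos": joint angles; "dq": joint speeds; "effort": joint torques, N m; "eef_pos": TCP position; "ee_rot": TCP orientation; "ft_force": force on the tool from outside, world axes, zero at the start; "wrist_torque": the same for the moment, N m; "opening": finger opening in m.
Only numpy, scipy, OpenCV 4.12 (cv2) and the standard library are available. Lean on these libraries where they do the work, as an engineer would, in place of code of your own. Each camera call takes 0.05 s, during which the arm holds its last target.

## Working session

There is one attempt and no reset: what is moved stays moved. The work goes in short steps, Python scripts to look and compute and a shell command to move; the robot and the scene stay as the last step left them, time stands still between calls to the robot, and variables do not carry over. Pictures are saved under pics/ and viewed, and the job is handed in when it is done.

```bash
mkdir -p pics; python3 - <<'E'
from workcell import ctrl,cams
import cv2
for n in("scene","top"):
    cv2.imwrite(f"pics/{n}0.png",cams.capture(n)); p=cams.camera_params(n);print(n,p["K"],p["cam_to_world"])
s=ctrl.observe();print(s)
E
```

```text
scene [[434.5278536    0.         262.35208676]
 [  0.         434.5278536  198.31828449]
 [  0.           0.           1.        ]] [[-0.68080254  0.57806508 -0.44983182  1.14116409]
 [ 0.73245323  0.53351613 -0.42293357  0.6771259 ]
 [-0.00449059 -0.61741502 -0.78662477  1.13977951]
 [ 0.          0.          0.          1.        ]]
top [[348.86435432   0.         258.50100094]
 [  0.         348.86435432 193.88683813]
 [  0.           0.           1.        ]] [[ 0.00433933 -0.98465934  0.17443382  0.39379329]
 [-0.99993619 -0.00609192 -0.00951314  0.08742924]
 [ 0.01042984 -0.17438141 -0.98462295  0.90309952]
 [ 0.          0.          0.          1.        ]]
{'time_s': 0.1, 'qpos': array([-1.39631733e+00,  2.91186702e-01, -1.54083223e-01,  1.12670283e+00,
        2.86534945e-06,  1.43149491e+00]), 'dq': array([-4.08096952e-04, -4.29664968e-04,  1.29532008e-03, -2.90619003e-03,
        1.14806161e-03,  3.03391567e-05]), 'effort': array([ 2.37279302e-03, -5.37978637e+01,  3.31917787e+01,  9.34784854e-03,
       -1.51381619e-04,  6.18922940e-07]), 'eef_pos': array([ 0.16197666, -0.4989569 ,  0.230797  ]), 'ee_rot': array([ 8.08905497e-01, -5.87938390e-01, -4.22186212e-04, -4.09581342e-04]), 'ft_force': array([ 0.7820738 , -0.54099287, -0.08409176]), 'wrist_torque': array([-0.02509144,  0.00397042,  0.00273025]), 'opening': 0.08517187025076711}
```

View pics/top0.png

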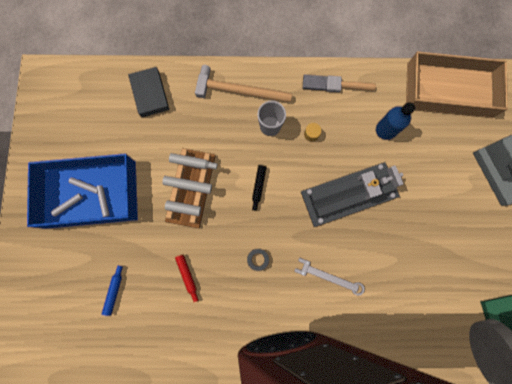

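View pics/scene0.png

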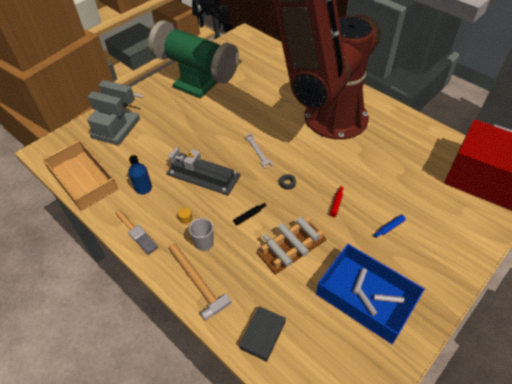

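The top view shows the rack at about (190,188) holding three parts, with tops at (192,161), (187,184) and (182,208). The jig is at (352,193) with its stop to the right at (398,176). Next I enlarge both.

```bash
python3 - <<'E'
import cv2,numpy as np
t=cv2.imread("pics/top0.png");s=cv2.imread("pics/scene0.png")
r=lambda c:cv2.resize(c,(400,300),interpolation=cv2.INTER_CUBIC)
a=np.hstack([r(t[140:236,130:258]),r(t[145:241,290:418])])
b=np.hstack([r(s[210:279,245:337]),r(s[140:209,155:247])])
cv2.imwrite("pics/crop0.png",np.vstack([a,b]))
E
```

```text
(no output)
```

View pics/crop0.png

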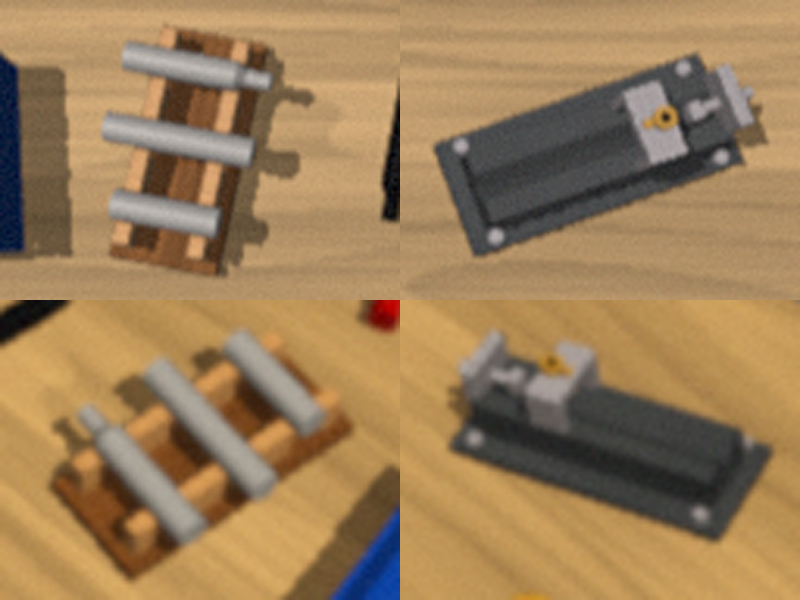

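The three silver parts in the rack, by full-image pixels:
- (192,161): has a stepped thin nose at its right end.
- (187,184): plain and long.
- (182,208): plain and short.

The pin is the one at (192,161), with its nose to the right. The coloured ones and those in the tray are look-alikes. Now the rough positions.

```bash
cat > h.py <<'E'
import numpy as np,cv2
from workcell import ctrl,cams
from scipy.spatial.transform import Rotation as R
def ray(P,uv,z):
    K=P["K"];T=P["cam_to_world"]
    d=T[:3,:3]@np.linalg.solve(K,[uv[0],uv[1],1.]);o=T[:3,3]
    return o+d*(z-o[2])/d[2]
def proj(P,p):
    T=P["cam_to_world"];c=T[:3,:3].T@(np.asarray(p)-T[:3,3]);q=P["K"]@c;return q[:2]/q[2]
def totool(p,R_=None):
    s=ctrl.observe();return R.from_quat(s["ee_rot"]).inv().apply(np.asarray(p)-s["eef_pos"])
E
python3 - <<'E'
from h import *
P=cams.camera_params("top")
f=lambda x,y,ox,oy,z:ray(P,(x/3.125+ox,y/3.125+oy),z).round(4)
t=f(124,56,130,140,.046);n=f(270,80,130,140,.046);print("tail",t,"nose",n,np.linalg.norm(t-n),np.degrees(np.arctan2(*(n-t)[1::-1])))
c=[f(x-400,y,290,145,.012) for x,y in((436,148),(697,55),(744,162),(475,255))]
for a in c:print(a)
print([np.linalg.norm(c[i]-c[i-1]) for i in range(4)],np.mean(c,0))
d=c[1]-c[0]+c[2]-c[3];print(np.degrees(np.arctan2(d[1],d[0])))
s=ctrl.observe();print(R.from_quat(s["ee_rot"]).as_matrix().round(3))
W=cams.camera_params("wrist");T=W["cam_to_world"];Rt=R.from_quat(s["ee_rot"]).as_matrix()
print(W["K"]);print((Rt.T@T[:3,:3]).round(3),(Rt.T@(T[:3,3]-s["eef_pos"])).round(4))
E
```

```text
tail [0.6368 0.3047 0.046 ] nose [0.6176 0.1859 0.046 ] 0.12034151403401905 -99.18054195762615
[ 0.5564 -0.033   0.012 ]
[ 0.6378 -0.2557  0.012 ]
[ 0.5461 -0.2895  0.012 ]
[ 0.4676 -0.0634  0.012 ]
[np.float64(0.09385946942104456), np.float64(0.2371102064441765), np.float64(0.09773090606353754), np.float64(0.2393396331575696)] [ 0.551975 -0.1604    0.012   ]
-70.38985944533117
[[ 0.309 -0.951 -0.   ]
 [-0.951 -0.309  0.001]
 [-0.001 -0.    -1.   ]]
[[294.70552023   0.         256.25855313]
 [  0.         294.70552023 194.97851978]
 [  0.           0.           1.        ]]
[[ 1.    -0.001  0.001]
 [ 0.001  0.957  0.291]
 [-0.001 -0.291  0.957]] [-1.000e-04 -7.310e-02 -1.422e-01]
```

Checks agree with the given sizes: the pin measures 120.3 mm long at z 46 mm, yaw -99°, and the jig plate about 239 x 96 mm, yaw -70°. The plan is to grip the pin by its tail end, outboard of the rack bar. In the jig that end can then hang over the mouth, so the fingers clear the block. First I move above the rack for a wrist view.

```bash
python3 -m inch '[[-0.0384,-0.0436,0,0,0,0,0.085],[-0.0384,-0.0436,0,0,0,0,0.085],[-0.0384,-0.0436,0,0,0,0,0.085],[-0.0384,-0.0436,0,0,0,0,0.085],[-0.0384,-0.0436,0,0,0,0,0.085],[-0.0384,-0.0436,0,0,0,0,0.085],[-0.0384,-0.0436,0,0,0,0,0.085],[-0.0384,-0.0436,0,0,0,0,0.085]]'
```

```text
time_s: 1.1
eef_pos: [0.4039, -0.0902, 0.2296]
ee_rot: [0.807, -0.591, -0.0, -0.001]
ft_force: [1.8, -1.4, 0.2]
opening: 0.0849
```

```bash
python3 -m inch '[[-0.0374,-0.0426,0,0,0,0,0.085],[-0.0374,-0.0426,0,0,0,0,0.085],[-0.0374,-0.0426,0,0,0,0,0.085],[-0.0374,-0.0426,0,0,0,0,0.085],[-0.0374,-0.0426,0,0,0,0,0.085],[-0.0374,-0.0426,0,0,0,0,0.085],[-0.0374,-0.0426,0,0,0,0,0.085],[-0.0374,-0.0426,0,0,0,0,0.085]]' && python3 -m inch '[[0,0,0,0,0,-0.18,0.085],[0,0,0,0,0,-0.18,0.085],[0,0,0,0,0,-0.18,0.085],[0,0,0,0,0,-0.18,0.085],[0,0,0,0,0,-0.18,0.085],[0,0,0,0,0,-0.18,0.085],[0,0,0,0,0,0,0.04],[0,0,0,0,0,0,0.04]]'
cat > w.py <<'E'
import sys
from h import *
n=sys.argv[1]
P=cams.camera_params("wrist");s=ctrl.observe();im=cams.capture("wrist")
cv2.imwrite(f"pics/{n}.png",im);np.savez(f"pics/{n}.npz",K=P["K"],cam_to_world=P["cam_to_world"])
m=R.from_quat(s["ee_rot"]).as_matrix();print(s["time_s"],s["eef_pos"].round(4),"yawx",np.degrees(np.arctan2(m[1,0],m[0,0])).round(2),"z",m[:,2].round(3),"q",s["qpos"].round(2),s["ft_force"].round(2))
E
python3 w.py w1
```

```text
time_s: 2.1
eef_pos: [0.6466, 0.3032, 0.2282]
ee_rot: [0.814, -0.581, -0.004, -0.003]
ft_force: [2.2, -1.6, 0.0]
opening: 0.0849
time_s: 3.1
eef_pos: [0.6461, 0.3064, 0.2196]
ee_rot: [0.998, -0.063, -0.007, -0.003]
ft_force: [0.3, -0.3, -0.0]
opening: 0.0511
3.1 [0.6461 0.3064 0.2196] yawx -7.25 z [-0.014  0.006 -1.   ] q [0.34 0.7  0.47 1.36 0.01 2.03] [ 0.33 -0.27 -0.02]
```

View pics/w1.png

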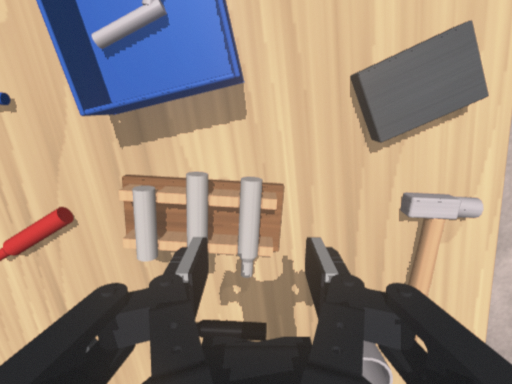

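The wrist view shows the pin at columns 240-261, with its tail at row 178 and its nose end at (248,275). The plain bars are at columns 198 and 145.

```bash
python3 - <<'E'
from h import *
P=dict(np.load("pics/w1.npz"));im=cv2.imread("pics/w1.png")
hsv=cv2.cvtColor(im,cv2.COLOR_BGR2HSV)
m=((hsv[...,1]<45)&(hsv[...,2]>90)).astype(np.uint8)
m[:,:230]=0;m[:,275:]=0;m[:165]=0;m[280:]=0
cs,_=cv2.findContours(m,0,2);c=max(cs,key=cv2.contourArea);x,y,w,h=cv2.boundingRect(c);print(x,y,w,h)
L=[];
for r in range(y,y+h,4):
    q=np.nonzero(m[r])[0]
    if len(q):
        a,b=ray(P,(q[0]-.5,r),.046),ray(P,(q[-1]+.5,r),.046);print(r,q[0],q[-1],a[:2].round(4),b[:2].round(4),round(np.linalg.norm(a-b)*1e3,1))
        if 185<r<245:L.append((a+b)/2)
L=np.array(L);d=np.polyfit(L[:,1],L[:,0],1);print("x=",d,"yaw",np.degrees(np.arctan2(-1,-d[0])))
for uv in((251,y),(248,y+h-1)):
  for z in(.046,.058): print(uv,z,ray(P,uv,z).round(4))
# wooden bar rows at col 270, z=.043
g=hsv[170:260,270];print([(170+i,*v) for i,v in enumerate(g.tolist()) if i%3==0])
cv2.imwrite("pics/w1c.png",cv2.resize(im[165:290,110:290],None,fx=4,fy=4,interpolation=cv2.INTER_CUBIC))
E
```

```text
238 177 24 101
177 245 254 [0.6297 0.3075] [0.6406 0.3061] 11.0
181 241 261 [0.6246 0.3035] [0.6477 0.3007] 23.2
185 241 261 [0.624 0.299] [0.6471 0.2961] 23.3
189 241 261 [0.6233 0.2944] [0.6466 0.2916] 23.4
193 240 260 [0.6216 0.29  ] [0.6449 0.2871] 23.5
197 240 260 [0.6209 0.2853] [0.6443 0.2825] 23.6
201 240 259 [0.6202 0.2807] [0.6426 0.2779] 22.6
205 240 259 [0.6195 0.276 ] [0.642  0.2732] 22.7
209 240 259 [0.6189 0.2712] [0.6414 0.2684] 22.7
213 240 259 [0.6182 0.2664] [0.6408 0.2636] 22.8
217 239 259 [0.6163 0.2617] [0.6402 0.2588] 24.1
221 239 259 [0.6156 0.2569] [0.6396 0.2539] 24.2
225 239 258 [0.6149 0.2519] [0.6379 0.2491] 23.1
229 239 258 [0.6142 0.247 ] [0.6372 0.2442] 23.2
233 239 258 [0.6135 0.242 ] [0.6366 0.2392] 23.3
237 239 258 [0.6127 0.237 ] [0.636  0.2341] 23.4
241 238 257 [0.6108 0.232 ] [0.6342 0.2292] 23.5
245 238 257 [0.6101 0.2269] [0.6335 0.2241] 23.6
249 238 257 [0.6093 0.2217] [0.6329 0.2189] 23.7
253 238 256 [0.6085 0.2165] [0.631  0.2138] 22.6
257 240 255 [0.6101 0.211 ] [0.6292 0.2087] 19.2
261 242 252 [0.6118 0.2054] [0.6249 0.2038] 13.2
265 242 2
[... 308 characters left out ...]
.058 ]
(248, 277) 0.046 [0.6166 0.1828 0.046 ]
(248, 277) 0.058 [0.6181 0.1902 0.058 ]
[(170, 17, 88, 222), (173, 17, 87, 223), (176, 17, 87, 222), (179, 17, 86, 222), (182, 15, 94, 190), (185, 12, 117, 148), (188, 12, 119, 156), (191, 13, 118, 156), (194, 14, 99, 170), (197, 14, 98, 171), (200, 16, 95, 229), (203, 16, 95, 230), (206, 16, 94, 230), (209, 13, 104, 170), (212, 12, 107, 110), (215, 13, 120, 153), (218, 13, 121, 166), (221, 13, 122, 161), (224, 12, 121, 165), (227, 12, 124, 165), (230, 12, 123, 162), (233, 12, 122, 161), (236, 13, 116, 163), (239, 13, 98, 170), (242, 13, 98, 169), (245, 13, 98, 170), (248, 16, 94, 230), (251, 16, 94, 231), (254, 16, 93, 231), (257, 16, 91, 205)]
```

View pics/w1c.png

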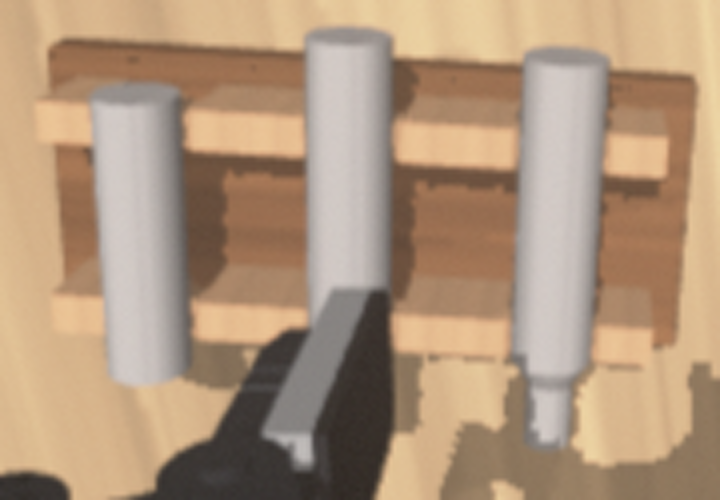

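```bash
python3 - <<'E'
from h import *
P=dict(np.load("pics/w1.npz"))
yaw=np.radians(-100.0);u=np.array([np.cos(yaw),np.sin(yaw)])
t=ray(P,(251,177.5),.05)[:2]
for r in(198.5,208.8,246.5,256.5):print(r,(ray(P,(270,r),.043)[:2]-t)@u)
print("tail",t, "nose",(ray(P,(247,277),.046)[:2]-t)@u)
for r in(254.5,258.5,259.5):print("taper",r,(ray(P,(247,r),.05)[:2]-t)@u)
E
```

```text
198.5 0.024974356147051457
208.8 0.03731989595293444
246.5 0.08483364669298896
256.5 0.09808863364586169
tail [0.63693368 0.30693851] nose 0.12588976443654776
taper 254.5 0.09319051111202527
taper 258.5 0.09844574326789142
taper 259.5 0.099766706828295
```

```bash
cat > go.py <<'E'
import sys
from h import *
x,y,z,yaw=map(float,sys.argv[1:5]); tilt=float(sys.argv[5]) if len(sys.argv)>5 else 0
s=ctrl.observe();C=R.from_quat(s["ee_rot"])
a=np.radians(yaw);G=R.from_matrix(np.array([[np.cos(a),np.sin(a),0],[np.sin(a),-np.cos(a),0],[0,0,-1]]))*R.from_rotvec([np.radians(tilt),0,0])
print("pos",s["eef_pos"].round(4),"shift now",C.inv().apply(np.array([x,y,z])-s["eef_pos"]).round(4),"shift after turn",G.inv().apply(np.array([x,y,z])-s["eef_pos"]).round(4),"turn",(C.inv()*G).as_rotvec().round(4),"F",s["ft_force"].round(2),"open",s["opening"].round(4))
E
python3 go.py .635 .296 .12 -10
```

```text
Traceback (most recent call last):
  File "go.py", line 6, in <module>
    print("pos",s["eef_pos"].round(4),"shift now",C.inv().apply(np.array([x,y,z])-s["eef_pos"]).round(4),"shift after turn",G.inv().apply(np.array([x,y,z])-s["eef_pos"]).round(4),"turn",(C.inv()*G).as_rotvec().round(4),"F",s["ft_force"].round(2),"open",s["opening"].round(4))
                                                                                                                                                                                                                                                             ^^^^^^^^^^^^^^^^^^
AttributeError: 'float' object has no attribute 'round'
```

```bash
sed -i 's/s\["opening"\].round(4)/round(s["opening"],4)/' go.py; python3 go.py .635 .296 .12 -10
```

```text
pos [0.6461 0.3064 0.2197] shift now [-0.0082  0.0122  0.0997] shift after turn [-0.0091  0.0122  0.0997] turn [-0.0042  0.0149  0.0485] F [ 0.01 -0.57 -0.29] open 0.0435
```

```bash
python3 -m inch '[[0,0,0,-0.0042,0.0149,0.0485,0.04],[-0.0045,0.006,0.035,0,0,0,0.04],[-0.0045,0.006,0.035,0,0,0,0.04],[0,0,0.03,0,0,0,0.04],[0,0,0,0,0,0,0.04]]'; python3 go.py .635 .296 .06 -10; python3 w.py w2
```

```text
time_s: 3.78
eef_pos: [0.6352, 0.296, 0.1176]
ee_rot: [0.996, -0.094, 0.001, -0.0]
ft_force: [1.0, -0.3, 0.1]
opening: 0.0401
pos [0.6352 0.296  0.1176] shift now [-0.0003  0.0001  0.0576] shift after turn [-0.0002  0.0001  0.0576] turn [-0.0006 -0.0019 -0.0146] F [ 0.98 -0.25  0.14] open 0.0401
3.775 [0.6352 0.296  0.1176] yawx -10.84 z [ 0.002  0.    -1.   ] q [ 0.33  0.7   0.21  1.08 -0.    2.09] [ 0.98 -0.25  0.14]
```

View pics/w2.png

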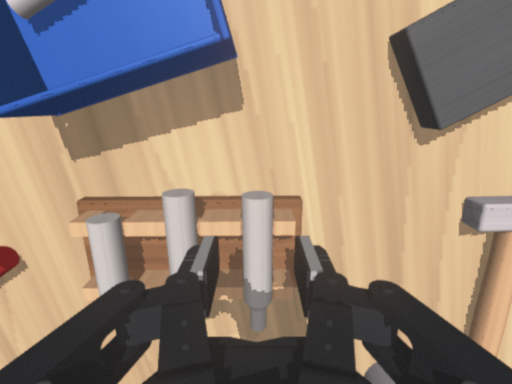

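```bash
python3 - <<'E'
from h import *
P=dict(np.load("pics/w2.npz"));im=cv2.imread("pics/w2.png")
print(im[185:206,257].tolist())
print(ray(P,(257,194),.034),ray(P,(257,192.5),.034), proj(P,[.6352,.296,.046]))
for r in (230,250,270):
  g=im[r].astype(int);print(r,[(c,g[c].tolist()) for c in (239,240,241,242,243,244,269,270,271,272,273,274)])
E
```

```text
[[148, 191, 223], [149, 192, 224], [149, 192, 224], [149, 192, 224], [148, 190, 222], [145, 174, 202], [141, 153, 166], [139, 144, 152], [140, 144, 151], [141, 144, 152], [139, 143, 150], [139, 143, 151], [137, 141, 149], [141, 146, 153], [165, 170, 177], [188, 193, 201], [196, 202, 209], [196, 201, 209], [197, 202, 210], [196, 201, 209], [196, 200, 209]]
[0.63616578 0.30174057 0.034     ] [0.63640105 0.30296996 0.034     ] [257.2375499  205.76449451]
230 [(239, [142, 185, 228]), (240, [130, 170, 214]), (241, [120, 152, 192]), (242, [121, 140, 164]), (243, [140, 144, 152]), (244, [153, 157, 163]), (269, [158, 161, 169]), (270, [144, 148, 155]), (271, [133, 138, 145]), (272, [123, 138, 160]), (273, [128, 163, 205]), (274, [132, 171, 216])]
250 [(239, [61, 78, 103]), (240, [63, 80, 104]), (241, [66, 85, 112]), (242, [94, 107, 129]), (243, [134, 137, 146]), (244, [147, 149, 157]), (269, [156, 159, 164]), (270, [145, 148, 153]), (271, [125, 131, 137]), (272, [103, 114, 135]), (273, [85, 112, 154]), (274, [84, 114, 158])]
270 [(239, [73, 93, 116]), (240, [75, 93, 118]), (241, [75, 94, 117]), (242, [80, 96, 115]), (243, [101, 109, 120]), (244, [140, 142, 148]), (269, [153, 156, 161]), (270, [141, 144, 150]), (271, [124, 127, 134]), (272, [98, 110, 125]), (273, [95, 120, 149]), (274, [102, 131, 166])]
```

The tail face spans rows 190-199 at column 257, centred between the fingers, and its y is about 0.3045 m. The pin's axis is vertical in the view, so I descend and check.

```bash
python3 -m inch '[[0,0,0.025,0,0,-0.0146,0.04],[0,0,0.025,0,0,0,0.04],[0,0,0.02,0,0,0,0.04],[0,0,0.015,0,0,0,0.04],[0,0,0,0,0,0,0.04]]'; python3 go.py .635 .296 .028 -10
```

```text
time_s: 4.45
eef_pos: [0.6433, 0.299, 0.0418]
ee_rot: [0.996, -0.089, 0.008, -0.004]
ft_force: [0.5, 0.2, 0.0]
opening: 0.0401
pos [0.6433 0.299  0.0418] shift now [-0.0079  0.0046  0.0136] shift after turn [-0.0077  0.0044  0.0138] turn [-0.0085 -0.016  -0.0037] F [0.53 0.23 0.03] open 0.0401
```

```bash
python3 -m inch '[[-0.0078,0.0044,0,-0.0085,-0.016,-0.0037,0.04],[0,0,0,0,0,0,0.04]]'; python3 go.py .635 .296 .028 -10
```

```text
time_s: 4.7
eef_pos: [0.6355, 0.2963, 0.0439]
ee_rot: [0.996, -0.087, 0.001, -0.0]
ft_force: [0.3, 0.3, -0.8]
opening: 0.0398
pos [0.6355 0.2963 0.0439] shift now [-0.0005  0.0004  0.0159] shift after turn [-0.0005  0.0004  0.0159] turn [-0.0008 -0.0013 -0.    ] F [ 0.3   0.35 -0.83] open 0.0398
```

```bash
python3 -m inch '[[-0.0003,0.0002,0.008,0,0,0,0.04],[0,0,0,0,0,0,0.04],[0,0,0.007,0,0,0,0.04],[0,0,0,0,0,0,0.04]]'; python3 go.py .635 .296 .028 -10
```

```text
time_s: 5.2
eef_pos: [0.6356, 0.2963, 0.0286]
ee_rot: [0.996, -0.087, 0.001, -0.001]
ft_force: [-0.0, -0.6, -0.3]
opening: 0.0401
pos [0.6356 0.2963 0.0286] shift now [-0.0006  0.0004  0.0006] shift after turn [-0.0005  0.0004  0.0006] turn [-0.0014 -0.0024 -0.0002] F [-0.04 -0.63 -0.26] open 0.0401
```

```bash
python3 -m inch '[[0,0,0,0,0,0,0.03],[0,0,0,0,0,0,0.02],[0,0,0,0,0,0,0.015],[0,0,0,0,0,0,0.015],[0,0,0,0,0,0,0.015],[0,0,0,0,0,0,0.015]]' 70; python3 go.py .635 .296 .028 -10;python3 w.py w3
```

```text
time_s: 5.95
eef_pos: [0.6359, 0.2963, 0.0288]
ee_rot: [0.996, -0.087, 0.001, -0.001]
ft_force: [1.1, -0.7, -0.2]
opening: 0.0219
pos [0.6359 0.2963 0.0288] shift now [-0.0008  0.0005  0.0008] shift after turn [-0.0008  0.0005  0.0008] turn [-0.0015 -0.0029 -0.0003] F [ 1.07 -0.67 -0.17] open 0.0219
5.95 [0.6359 0.2963 0.0288] yawx -10.02 z [ 0.003  0.001 -1.   ] q [ 0.33  0.77  0.11  0.9  -0.    2.08] [ 1.07 -0.67 -0.17]
```

View pics/w3.png

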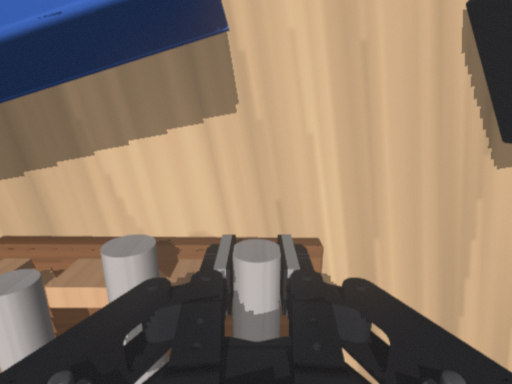

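The pin is held between the pads with its tail face at (257,253). Now I lift.

```bash
python3 -m inch '[[0,0,-0.004,0,0,0,0.015],[0,0,-0.008,0,0,0,0.015],[0,0,-0.015,0,0,0,0.015],[0,0,-0.02,0,0,0,0.015],[0,0,-0.03,0,0,0,0.015],[0,0,-0.03,0,0,0,0.015],[0,0,-0.025,0,0,0,0.015],[0,0,0,0,0,0,0.015]]'; python3 go.py .635 .296 .17 -10;python3 w.py w4; python3 - <<'E'
from h import *
cv2.imwrite("pics/s4.png",cams.capture("scene")[:340])
E
```

```text
time_s: 7.0
eef_pos: [0.6356, 0.2965, 0.1707]
ee_rot: [0.996, -0.087, 0.003, -0.001]
ft_force: [-0.6, 0.4, -2.0]
opening: 0.0219
pos [0.6356 0.2965 0.1707] shift now [-0.0005  0.0006  0.0007] shift after turn [-0.0005  0.0006  0.0007] turn [-0.0032 -0.0049 -0.0001] F [-0.62  0.43 -2.02] open 0.0219
7.0 [0.6356 0.2965 0.1707] yawx -10.0 z [ 0.005  0.002 -1.   ] q [0.33 0.66 0.29 1.19 0.   2.08] [-0.62  0.43 -2.02]
```

View pics/w4.png

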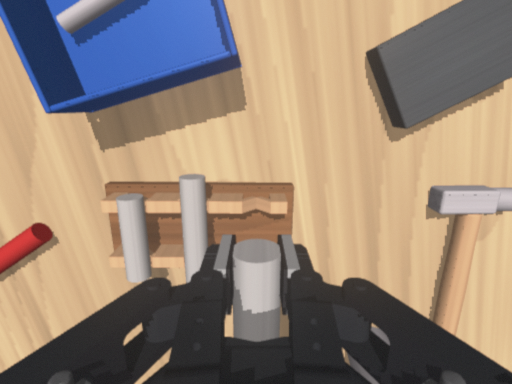

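View pics/s4.png

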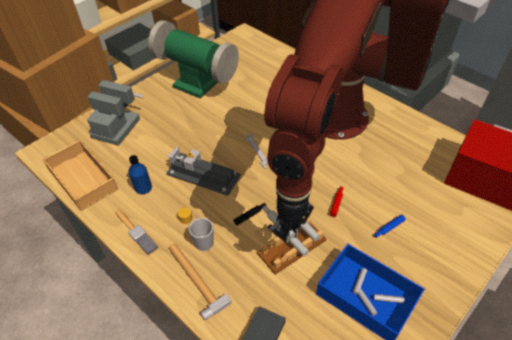

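The pin came away cleanly, weighing about 2 N, and the other bars are still in place. Next I move over the jig for a close view from behind.

```bash
python3 -m inch '[[0,0,-0.03,0,0,0,0.015],[0,0,-0.03,0,0,-0.13,0.015],[0,0,0,0,0,-0.13,0.015],[0,0,0,0,0,-0.13,0.015],[0,0,0,0,0,-0.127,0.015],[0,0,0,0,0,0,0.015]]'; python3 go.py .56 -.18 .23 19.6
```

```text
time_s: 7.85
eef_pos: [0.6299, 0.2945, 0.2192]
ee_rot: [0.984, 0.178, -0.007, 0.001]
ft_force: [-0.2, -0.5, -3.1]
opening: 0.022
pos [0.6299 0.2945 0.2192] shift now [-0.2315  0.4201 -0.008 ] shift after turn [-0.225   0.4235 -0.0108] turn [-0.0008  0.0141  0.015 ] F [-0.21 -0.53 -3.06] open 0.022
```

```bash
python3 -m inch '[[-0.023,0.042,-0.001,0,0,0,0.015],[-0.023,0.042,-0.001,0,0,0,0.015],[-0.023,0.042,-0.001,0,0,0,0.015],[-0.023,0.042,-0.001,0,0,0,0.015],[-0.023,0.042,-0.001,0,0,0,0.015],[-0.023,0.042,-0.001,0,0,0,0.015],[-0.023,0.042,-0.001,0,0,0,0.015],[-0.023,0.042,-0.001,0,0,0,0.015]]'; python3 go.py .56 -.18 .23 19.6
```

```text
time_s: 8.85
eef_pos: [0.5656, -0.0918, 0.2219]
ee_rot: [0.986, 0.167, -0.012, -0.0]
ft_force: [0.3, 1.0, -2.0]
opening: 0.0221
pos [ 0.5656 -0.0918  0.2219] shift now [-0.0345  0.0814 -0.0076] shift after turn [-0.0348  0.0812 -0.0081] turn [-0.0042  0.0242 -0.007 ] F [ 0.26  0.99 -1.99] open 0.0221
```

```bash
python3 -m inch '[[-0.017,0.04,-0.004,-0.0042,0.0242,-0.007,0.015],[-0.017,0.04,-0.004,0,0,0,0.015],[0,0,0,0,0,0,0.015]]'; python3 go.py .56 -.18 .23 19.6; python3 w.py w5
```

```text
time_s: 9.22
eef_pos: [0.5575, -0.184, 0.228]
ee_rot: [0.987, 0.163, -0.001, -0.001]
ft_force: [0.7, -0.2, -2.4]
opening: 0.0216
pos [ 0.5575 -0.184   0.228 ] shift now [ 0.0037 -0.003  -0.002 ] shift after turn [ 0.0037 -0.003  -0.002 ] turn [-0.0017  0.0022 -0.0143] F [ 0.66 -0.19 -2.4 ] open 0.0216
9.225 [ 0.5575 -0.184   0.228 ] yawx 18.78 z [-0.003  0.001 -1.   ] q [-0.44  0.41  0.02  1.18 -0.    0.8 ] [ 0.66 -0.19 -2.4 ]
```

View pics/w5.png

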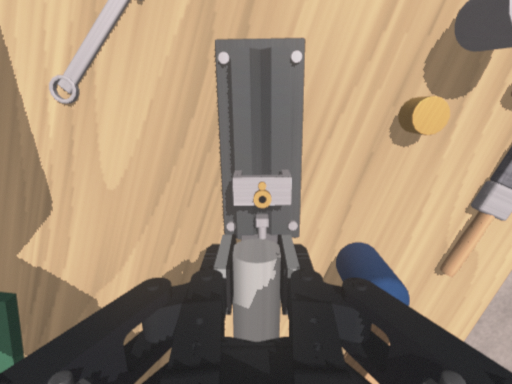

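The wrist view shows the jig plate with its open end at rows 39, columns 216-304. The groove runs down column 260, the bridge is at (262,190), the bush at (262,198) and the anvil at about (262,217). I measure the plate edges and groove line next.

```bash
python3 - <<'E'
from h import *
P=dict(np.load("pics/w5.npz"));im=cv2.imread("pics/w5.png");g=cv2.cvtColor(im,cv2.COLOR_BGR2GRAY).astype(float)
hsv=cv2.cvtColor(im,cv2.COLOR_BGR2HSV)
# plate edges per row: sat jump
A=[];B=[]
for r in range(50,165,5):
    s=hsv[r].astype(int);d=[c for c in range(205,315) if s[c,1]<70 and s[c,2]<150]
    A.append(ray(P,(d[0]-.5,r),.012));B.append(ray(P,(d[-1]+.5,r),.012))
A=np.array(A);B=np.array(B)
for X in(A,B):
    p=np.polyfit(X[:,1],X[:,0],1);print("yaw",np.degrees(np.arctan2(-1,-p[0])),p)
print("width",np.linalg.norm(A-B,axis=1).mean(),"centre line",np.polyfit((A+B)[:,1]/2,(A+B)[:,0]/2,1))
for r in (70,100,130,160):print(r,g[r,226:296].astype(int).tolist())
for c in(230,290):
    print("far edge",c,g[30:50,c].astype(int).tolist())
cv2.imwrite("pics/w5c.png",cv2.resize(im[160:245,205:315],None,fx=7,fy=7,interpolation=cv2.INTER_CUBIC))
E
```

```text
yaw -70.3506322065732 [-0.35705516  0.44317707]
yaw -70.14449720748765 [-0.3611168   0.54808717]
width 0.09918637145639987 centre line [-0.35909798  0.49559839]
70 [98, 79, 76, 75, 79, 96, 106, 107, 108, 107, 107, 107, 108, 108, 108, 107, 108, 108, 108, 106, 109, 108, 108, 104, 92, 92, 91, 90, 92, 90, 91, 90, 89, 91, 87, 80, 81, 80, 83, 80, 80, 81, 81, 81, 85, 97, 109, 110, 108, 109, 111, 110, 110, 110, 110, 110, 110, 110, 109, 110, 110, 111, 112, 111, 114, 112, 112, 112, 114, 113]
100 [104, 101, 86, 76, 74, 79, 95, 105, 107, 107, 105, 108, 106, 106, 104, 106, 106, 107, 105, 105, 107, 107, 106, 106, 99, 93, 91, 91, 92, 92, 91, 92, 91, 91, 87, 82, 80, 81, 81, 79, 80, 79, 80, 79, 85, 96, 105, 105, 107, 106, 108, 106, 107, 107, 107, 107, 108, 108, 107, 108, 108, 108, 108, 110, 110, 108, 107, 106, 108, 107]
130 [106, 103, 99, 87, 73, 73, 76, 88, 104, 106, 105, 106, 104, 106, 107, 106, 105, 105, 105, 106, 104, 105, 105, 105, 102, 95, 91, 90, 91, 91, 90, 91, 90, 91, 89, 82, 81, 81, 82, 80, 80, 80, 81, 81, 85, 96, 104, 107, 105, 106, 106, 105, 106, 105, 107, 105, 105, 106, 108, 106, 107, 107, 107, 107, 106, 105, 104, 105, 105, 107]
160 [106, 105, 104, 101, 87, 76, 73, 74, 87, 103, 105, 105, 106, 106, 104, 104, 105, 105, 105, 104, 105, 105, 103, 104, 105, 102, 94, 92, 92, 91, 93, 94, 92, 92, 92, 89, 85, 85, 82, 82, 83, 81, 82, 82, 85, 95, 105, 105, 105, 106, 103, 105, 105, 104, 105, 104, 106, 105, 106, 106, 105, 106, 106, 106, 107, 107, 105, 107, 110, 109]
far edge 230 [180, 181, 181, 181, 181, 181, 182, 180, 156, 120, 108, 109, 108, 107, 109, 108, 109, 108, 109, 107]
far edge 290 [183, 181, 181, 181, 181, 182, 182, 164, 129, 116, 116, 117, 116, 118, 118, 117, 115, 116, 116, 116]
```

View pics/w5c.png

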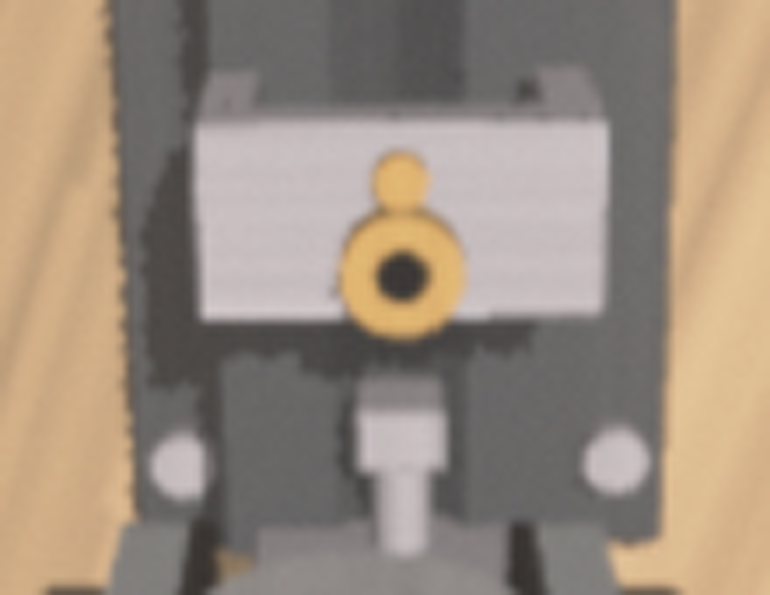

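```bash
python3 - <<'E'
from h import *
P=dict(np.load("pics/w5.npz"))
u=np.array([np.cos(np.radians(-70.25)),np.sin(np.radians(-70.25))]);v=np.array([-u[1],u[0]])
far=[ray(P,(230,38.1),.012)[:2],ray(P,(290,37.6),.012)[:2]]
e=np.mean([f@u for f in far]);jx0=e+.12
print("far",[f@u for f in far])
y=-.16;c=np.array([.49560-.3591*y,y]);vy=c@v
o=jx0*u+vy*v;print("jig origin",o)
J=lambda uv,z:(((q:=ray(P,uv,z)[:2]-o)@u).round(4),(q@v).round(4))
for r,a,b in((70,249.2,270.6),(100,249.7,270.5),(130,250.3,270.5),(160,251.2,270.5)):
    print("groove",r,J((a,r),.045),J((b,r),.045))
print("bridge front top",J((205+400/7,160+120/7),.082),"back",J((205+400/7,160+318/7),.082),"bush",J((205+402/7,160+275/7),.089),"bush yedge bridge",J((205+195/7,178),.08),J((205+608/7,178),.08))
print("anvil",J((205+400/7,160+405/7),.059),J((205+400/7,160+380/7),.043))
for uv in((223.5,58),(296.5,57),(205+180/7,160+465/7),(205+615/7,160+460/7)):print("bolt",J(uv,.015))
for jx in(-.12,-.13,-.1):print(jx,o+jx*u)
m=o-.121*u;print("mouth grasp",m)
E
```

```text
far [np.float64(0.21630122424197795), np.float64(0.21699476833712003)]
jig origin [ 0.55277653 -0.15922161]
groove 70 (np.float64(-0.0841), np.float64(-0.0108)) (np.float64(-0.0837), np.float64(0.0111))
groove 100 (np.float64(-0.0549), np.float64(-0.011)) (np.float64(-0.0545), np.float64(0.0109))
groove 130 (np.float64(-0.024), np.float64(-0.0111)) (np.float64(-0.0237), np.float64(0.0108))
groove 160 (np.float64(0.0087), np.float64(-0.0108)) (np.float64(0.0091), np.float64(0.0107))
bridge front top (np.float64(0.0197), np.float64(0.0006)) back (np.float64(0.0496), np.float64(0.0003)) bush (np.float64(0.0408), np.float64(0.0005)) bush yedge bridge (np.float64(0.0205), np.float64(-0.029)) (np.float64(0.0215), np.float64(0.0307))
anvil (np.float64(0.0723), np.float64(0.0004)) (np.float64(0.0741), np.float64(0.0006))
bolt (np.float64(-0.1001), np.float64(-0.0396))
bolt (np.float64(-0.0997), np.float64(0.041))
bolt (np.float64(0.1008), np.float64(-0.0402))
bolt (np.float64(0.1011), np.float64(0.0407))
-0.12 [ 0.51222653 -0.04628049]
-0.13 [ 0.50884736 -0.03686873]
-0.1 [ 0.51898486 -0.06510401]
mouth grasp [ 0.51188861 -0.04533932]
```

The measurements hold together: the groove is 21.8 mm wide and centred, the bolts sit at ±100/±40, and the plate is 99 mm wide. The jig origin is (0.5528,-0.1592), yaw -70.25°, and the anvil face is at about jig x +73 mm. Now I move to the hover point, with the TCP at jig x -120.

```bash
python3 -m inch '[[0.0015,-0.035,0.01,0,0,-0.017,0.015],[0.0015,-0.035,0.02,0,0,0,0.015],[0,-0.035,0.025,0,0,0,0.015],[0,-0.035,0.025,0,0,0,0.015],[0,0,0,0,0,0,0.015]]'; python3 go.py .5122 -.0463 .09 19.75
```

```text
time_s: 9.9
eef_pos: [0.5097, -0.0401, 0.1434]
ee_rot: [0.985, 0.17, -0.003, -0.003]
ft_force: [0.7, 0.3, -1.7]
opening: 0.0218
pos [ 0.5097 -0.0401  0.1434] shift now [0.0006 0.0071 0.0533] shift after turn [0.0003 0.0067 0.0534] turn [-0.0069  0.0052 -0.0037] F [ 0.71  0.32 -1.7 ] open 0.0218
```

```bash
python3 -m inch '[[0,0.0067,0.01,-0.0069,0.0052,-0.0037,0.015],[0,0,0.02,0,0,0,0.015],[0,0,0.02,0,0,0,0.015],[0,0,0,0,0,0,0.015]]'; python3 go.py .5122 -.0463 .06 19.75;python3 w.py w6; python3 - <<'E'
from h import *
a=cams.capture("scene");b=cams.capture("top")
cv2.imwrite("pics/s6.png",np.vstack([cv2.resize(a[130:220,150:280],(780,540))[:300*2-60]]));cv2.imwrite("pics/t6.png",cv2.resize(b[150:240,280:410],(780,540)))
E
```

```text
time_s: 10.4
eef_pos: [0.5146, -0.0484, 0.0923]
ee_rot: [0.985, 0.17, 0.002, 0.002]
ft_force: [0.7, 0.2, -2.6]
opening: 0.0218
pos [ 0.5146 -0.0484  0.0923] shift now [-0.0017 -0.0029  0.0322] shift after turn [-0.0016 -0.0028  0.0323] turn [ 0.0037 -0.0035 -0.002 ] F [ 0.69  0.23 -2.61] open 0.0218
10.4 [ 0.5146 -0.0484  0.0923] yawx 19.63 z [ 0.005 -0.002 -1.   ] q [-0.23  0.4  -0.4   0.77 -0.    0.99] [ 0.69  0.23 -2.61]
```

View pics/s6.png

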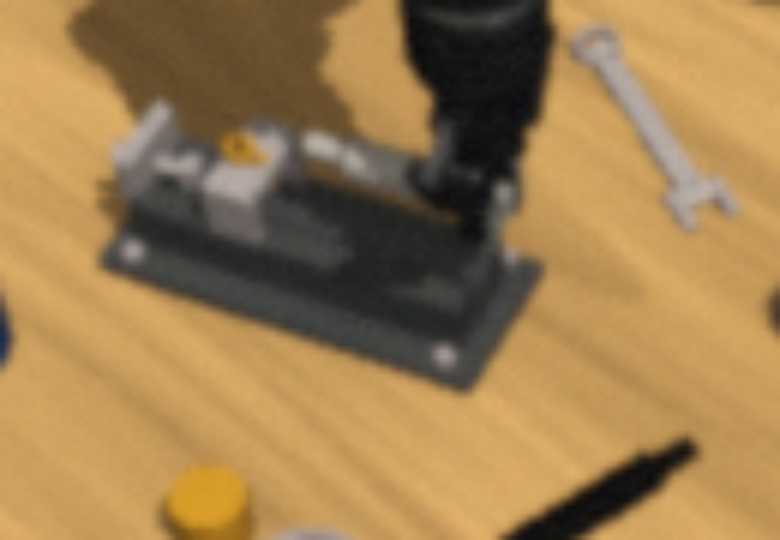

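View pics/t6.png

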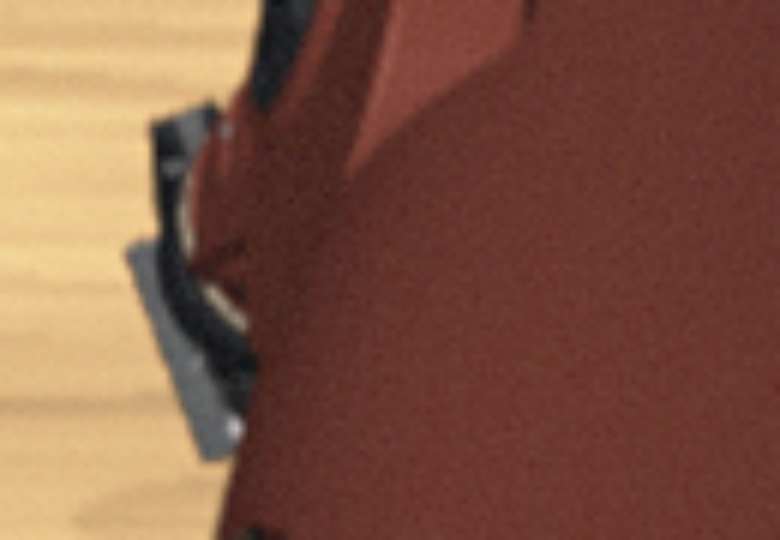

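The scene view shows the pin over the groove, nose end at about (201,154) in the full image and pointing to the bridge. I check for droop by projection.

```bash
python3 - <<'E'
from h import *
P=cams.camera_params("scene");s=ctrl.observe();t=s["eef_pos"]
a=np.radians(19.63-90);u=np.array([np.cos(a),np.sin(a),0])
for dz in(0,-.005,-.01,.005):
  n=t+u*.1117+[0,0,.0172+dz];print(dz,proj(P,n),"proj top edge",proj(P,n+[0,0,.007]),proj(P,n-[0,0,.007]))
ub=np.array([np.cos(np.radians(-70.25)),np.sin(np.radians(-70.25))]);o=np.array([.5528,-.1592])
print(((t[:2]-o)@ub), (t[:2]-o)@np.array([-ub[1],ub[0]]))
E
python3 -c "
import cv2;a=cv2.imread('pics/w6.png');cv2.imwrite('pics/w6c.png',a[100:384])"
```

```text
0 [200.23346221 153.20883955] proj top edge [199.98283092 151.71059457] [200.48216369 154.6955483 ]
-0.005 [200.41130175 154.27194376] proj top edge [200.16205117 152.78195258] [200.65863839 155.75049373]
-0.01 [200.58816479 155.32921066] proj top edge [200.34028356 153.84740526] [200.83414782 156.79966882]
0.005 [200.05463809 152.13984955] proj top edge [199.80261457 150.633282  ] [200.30471572 153.63478481]
-0.11680954497554015 0.0027375714816592297
```

View pics/w6c.png

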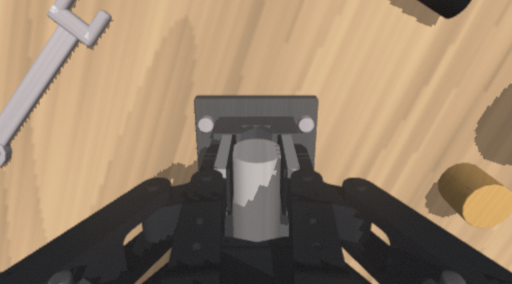

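The pin is level to within about 3 mm at the nose. I descend in small steps with correction.

```bash
python3 -m inch '[[-0.0016,-0.0028,0.008,0.0037,-0.0035,-0.002,0.015],[0,0,0.01,0,0,0,0.015],[0,0,0.01,0,0,0,0.015],[0,0,0,0,0,0,0.015]]'; python3 go.py .5122 -.0463 .045 19.75
```

```text
time_s: 11.05
eef_pos: [0.5143, -0.0465, 0.0653]
ee_rot: [0.985, 0.172, 0.002, 0.001]
ft_force: [0.4, 0.5, -1.7]
opening: 0.0216
pos [ 0.5143 -0.0465  0.0653] shift now [-0.002  -0.001   0.0202] shift after turn [-0.0019 -0.0009  0.0203] turn [ 0.0025 -0.0042  0.0003] F [ 0.42  0.54 -1.75] open 0.0216
```

```bash
python3 -m inch '[[-0.0019,-0.001,0.007,0.0025,-0.0042,0,0.015],[0,0,0.007,0,0,0,0.015],[0,0,0.004,0,0,0,0.015],[0,0,0,0,0,0,0.015]]'; python3 go.py .5122 -.0463 .036 19.75
```

```text
time_s: 11.55
eef_pos: [0.5121, -0.0462, 0.0459]
ee_rot: [0.985, 0.172, -0.0, -0.0]
ft_force: [0.1, -0.3, -0.8]
opening: 0.0219
pos [ 0.5121 -0.0462  0.0459] shift now [0.     0.0001 0.0099] shift after turn [0.     0.0001 0.0099] turn [-0.0002  0.0004  0.0004] F [ 0.13 -0.28 -0.85] open 0.0219
```

```bash
python3 -m inch '[[0,0,0.004,0,0,0,0.015],[0,0,0.003,0,0,0,0.015],[0,0,0.002,0,0,0,0.015],[0,0,0,0,0,0,0.015]]'; python3 go.py .5122 -.0463 .0338 19.75;python3 -m inch '[[0,0,0.001,0,0,0,0.015],[0,0,0.001,0,0,0,0.015]]';python3 go.py .5122 -.0463 .0338 19.75
```

```text
time_s: 12.05
eef_pos: [0.5125, -0.0463, 0.0366]
ee_rot: [0.985, 0.172, 0.0, 0.0]
ft_force: [-1.3, 0.2, -2.0]
opening: 0.0219
pos [ 0.5125 -0.0463  0.0366] shift now [-0.0003 -0.0001  0.0028] shift after turn [-0.0003 -0.0001  0.0028] turn [ 0.0002 -0.0002  0.0004] F [-1.27  0.22 -2.02] open 0.0219
time_s: 12.3
eef_pos: [0.5128, -0.0463, 0.0348]
ee_rot: [0.985, 0.172, 0.0, 0.0]
ft_force: [0.9, 0.2, -0.9]
opening: 0.0222
pos [ 0.5128 -0.0463  0.0348] shift now [-0.0006 -0.0002  0.001 ] shift after turn [-0.0006 -0.0002  0.001 ] turn [ 0.0005 -0.0008  0.0005] F [ 0.93  0.21 -0.92] open 0.0222
```

```bash
python3 -m inch '[[-0.0004,0,0.0008,0,0,0,0.015],[0,0,0.0008,0,0,0,0.015]]';python3 -m inch '[[0,0,0.0008,0,0,0,0.015],[0,0,0,0,0,0,0.015]]';python3 go.py .5122 -.0463 .0338 19.75
```

```text
time_s: 12.55
eef_pos: [0.5136, -0.0464, 0.0339]
ee_rot: [0.985, 0.172, 0.002, 0.0]
ft_force: [0.6, 1.8, 3.1]
opening: 0.0217
time_s: 12.8
eef_pos: [0.5139, -0.0464, 0.0336]
ee_rot: [0.985, 0.172, 0.002, 0.0]
ft_force: [0.2, 0.5, 2.5]
opening: 0.0215
pos [ 0.5139 -0.0464  0.0336] shift now [-0.0016 -0.0006 -0.0002] shift after turn [-0.0016 -0.0006 -0.0002] turn [ 0.0015 -0.0037  0.0009] F [0.16 0.47 2.48] open 0.0215
```

The force has turned upward (+2.5 N), so the pin rests in the groove. I release gently.

```bash
python3 -m inch '[[0,0,0,0,0,0,0.024],[0,0,0,0,0,0,0.028],[0,0,0,0,0,0,0.034],[0,0,0,0,0,0,0.045],[0,0,0,0,0,0,0.045]]' 20;python3 go.py .5122 -.0463 .0338 19.75; python3 w.py w7
```

```text
time_s: 13.42
eef_pos: [0.5132, -0.0466, 0.033]
ee_rot: [0.985, 0.172, 0.001, 0.001]
ft_force: [-0.2, -0.2, 0.8]
opening: 0.0448
pos [ 0.5132 -0.0466  0.033 ] shift now [-0.0008 -0.0007 -0.0008] shift after turn [-0.0008 -0.0007 -0.0008] turn [ 0.0016 -0.0022  0.0005] F [-0.2  -0.2   0.82] open 0.0448
13.425 [ 0.5132 -0.0466  0.033 ] yawx 19.78 z [ 0.003 -0.001 -1.   ] q [-0.23  0.47 -0.46  0.63 -0.    0.99] [-0.2  -0.2   0.82]
```

View pics/w7.png

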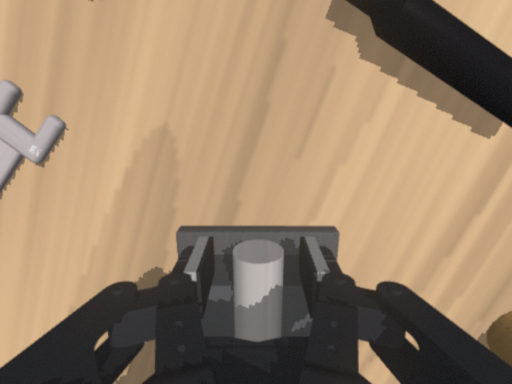

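The pin is free between the pads, with its tail face at (258,253). I rise clear and check how it lies.

```bash
python3 -m inch '[[0,0,-0.005,0,0,0,0.045],[0,0,-0.01,0,0,0,0.045],[0,0,-0.02,0,0,0,0.045],[0,0,-0.02,0,0,0,0.045],[0,0,-0.02,0,0,0,0.045],[0,0,-0.02,0,0,0,0.0],[0,0,-0.01,0,0,0,0.0],[0,0,0,0,0,0,0]]' 20;python3 go.py .5122 -.0463 .12 19.75; python3 w.py w8
python3 - <<'E'
from h import *
a=cams.capture("scene");cv2.imwrite("pics/s8.png",cv2.resize(a[130:220,150:280],(780,540)))
E
```

```text
time_s: 14.48
eef_pos: [0.5134, -0.0467, 0.1454]
ee_rot: [0.985, 0.172, 0.002, 0.001]
ft_force: [-0.6, -0.3, 1.1]
opening: 0.0002
pos [ 0.5134 -0.0467  0.1454] shift now [-0.0011 -0.0008  0.0254] shift after turn [-0.001  -0.0007  0.0254] turn [ 0.0031 -0.0045  0.0006] F [-0.57 -0.33  1.06] open 0.0002
14.475 [ 0.5134 -0.0467  0.1454] yawx 19.78 z [ 0.005 -0.001 -1.   ] q [-0.23  0.33 -0.33  0.9  -0.    0.99] [-0.57 -0.33  1.06]
```

View pics/w8.png

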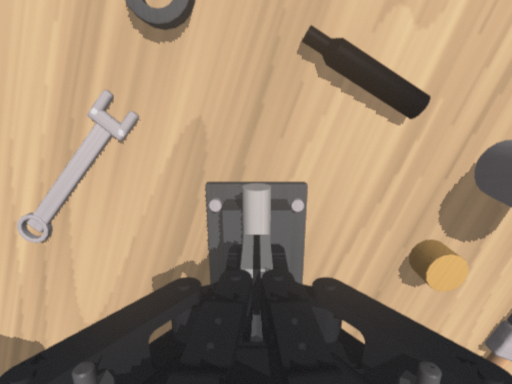

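View pics/s8.png

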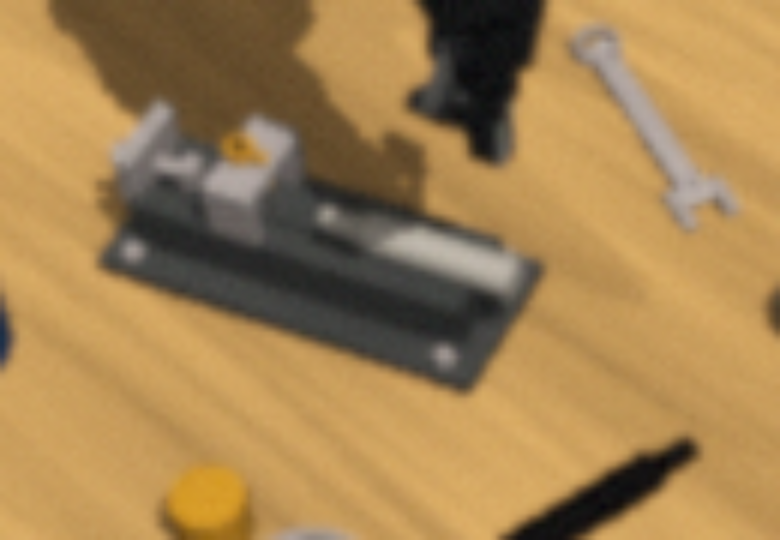

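```bash
python3 - <<'E'
from h import *
P=dict(np.load("pics/w8.npz"));im=cv2.imread("pics/w8.png");hsv=cv2.cvtColor(im,cv2.COLOR_BGR2HSV)
ub=np.array([np.cos(np.radians(-70.25)),np.sin(np.radians(-70.25))]);vb=np.array([-ub[1],ub[0]]);o=np.array([.5528,-.1592])
for r in(196,205,215,225):
    g=hsv[r,235:280];q=[235+i for i,v in enumerate(g) if v[2]>140 and v[1]<40]
    for c in(q[0]-.5,q[-1]+.5):
        p=ray(P,(c,r),.051)[:2]-o;print(r,c,(p@ub).round(4),(p@vb).round(4))
print(im[178:200,257].tolist())
for r,z in((184,.039),(191,.063)):
    p=ray(P,(257,r),z)[:2]-o;print(r,(p@ub).round(4))
d=hsv[190];  # plate edges
q=[c for c in range(195,320) if d[c,1]<70 and d[c,2]<150];print(q[0],q[-1],[((ray(P,(c,190),.012)[:2]-o)@vb).round(4) for c in(q[0]-.5,q[-1]+.5)])
E
```

```text
196 244.5 -0.1202 -0.0096
196 269.5 -0.1202 0.0114
205 244.5 -0.1122 -0.0097
205 269.5 -0.1122 0.0115
215 244.5 -0.1032 -0.0098
215 269.5 -0.1031 0.0116
225 244.5 -0.0939 -0.0099
225 269.5 -0.0939 0.0118
[[129, 166, 199], [131, 169, 201], [128, 165, 197], [112, 139, 163], [92, 100, 110], [111, 114, 120], [127, 130, 135], [128, 132, 137], [130, 134, 139], [128, 132, 138], [128, 131, 138], [128, 132, 138], [146, 150, 156], [171, 175, 181], [184, 188, 195], [187, 190, 197], [187, 190, 198], [186, 189, 195], [187, 190, 197], [187, 191, 198], [188, 192, 198], [187, 190, 196]]
184 -0.1274
191 -0.1281
206 306 [np.float64(-0.0489), np.float64(0.0493)]
```

The pin lies parallel in the groove, about 0.9 mm off in my jig frame, which is within calibration. Its tail is at jig x -128 mm. With the fingers shut, I go behind the tail with the tips tilted slightly forward so they push near the pin's axis.

```bash
python3 - <<'E'
from h import *
ub=np.array([np.cos(np.radians(-70.25)),np.sin(np.radians(-70.25))]);vb=np.array([-ub[1],ub[0]]);o=np.array([.5528,-.1592])
for x in(-.155,-.058):print(o+x*ub+.0007*vb)
E
python3 go.py .5011 -.0131 .1454 19.75 -4
```

```text
[ 0.50108173 -0.01308118]
[ 0.53385965 -0.10437525]
pos [ 0.5128 -0.0465  0.1444] shift now [ 0.0003 -0.0354 -0.0011] shift after turn [ 0.0003 -0.0353 -0.0035] turn [-0.0676 -0.0031  0.0005] F [ 0.15 -0.45  0.62] open -0.0001
```

```bash
python3 -m inch '[[0,-0.018,0,0,0,0,0],[0,-0.018,0,-0.0676,-0.0031,0.0005,0],[0,0,0,0,0,0,0]]' 20;python3 go.py .5011 -.0131 .065 19.75 -4
```

```text
time_s: 14.95
eef_pos: [0.498, -0.0101, 0.1421]
ee_rot: [0.985, 0.171, 0.004, 0.034]
ft_force: [-0.0, -1.1, -0.1]
opening: 0.0002
pos [ 0.498  -0.0101  0.1421] shift now [ 0.0022 -0.0014  0.0771] shift after turn [ 0.0019 -0.0015  0.0771] turn [-0.001   0.0035 -0.0006] F [-0.04 -1.07 -0.06] open 0.0002
```

```bash
python3 -m inch '[[0.002,-0.0015,0.02,0,0.0035,0,0],[0,0,0.02,0,0,0,0],[0,0,0.02,0,0,0,0],[0,0,0.012,0,0,0,0],[0,0,0,0,0,0,0]]' 20;python3 go.py .5011 -.0131 .0485 19.75 -4
```

```text
time_s: 15.58
eef_pos: [0.4999, -0.011, 0.0669]
ee_rot: [0.985, 0.172, 0.005, 0.032]
ft_force: [-0.1, -0.3, 0.9]
opening: 0.0005
pos [ 0.4999 -0.011   0.0669] shift now [0.0004 0.0012 0.0185] shift after turn [0.0004 0.0011 0.0185] turn [-0.0052  0.0011  0.0015] F [-0.05 -0.32  0.9 ] open 0.0005
```

```bash
python3 -m inch '[[0.0004,0.001,0.009,-0.0052,0.0011,0.0015,0],[0,0,0.009,0,0,0,0],[0,0,0,0,0,0,0]]' 20;python3 go.py .5011 -.0131 .0485 19.75 -4; python3 w.py w9
```

```text
time_s: 15.95
eef_pos: [0.502, -0.0132, 0.0488]
ee_rot: [0.985, 0.171, 0.007, 0.035]
ft_force: [0.7, 0.7, -0.3]
opening: -0.0003
pos [ 0.502  -0.0132  0.0488] shift now [-0.0008 -0.0004  0.0003] shift after turn [-0.0008 -0.0004  0.0003] turn [ 0.0009 -0.0017 -0.0002] F [ 0.72  0.65 -0.29] open -0.0003
15.95 [ 0.502  -0.0132  0.0488] yawx 19.74 z [ 0.025 -0.066 -0.998] q [-0.13  0.42 -0.51  0.61 -0.06  1.09] [ 0.72  0.65 -0.29]
```

View pics/w9.png

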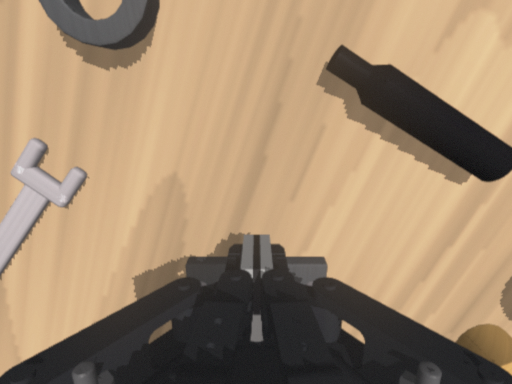

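The fingers are shut behind the tail with nothing in the way. I start pushing in small steps, watching the force.

```bash
cat > st.py <<'E'
from h import *
s=ctrl.observe();m=R.from_quat(s["ee_rot"]).as_matrix()
ub=np.array([np.cos(np.radians(-70.25)),np.sin(np.radians(-70.25))]);vb=np.array([-ub[1],ub[0]]);o=np.array([.5528,-.1592])
p=s["eef_pos"];f=s["ft_force"]
print("t",s["time_s"],"jig x %.1f y %.1f z %.1f mm"%((p[:2]-o)@ub*1e3,(p[:2]-o)@vb*1e3,p[2]*1e3),"F push %.1f lat %.1f up %.1f"%(-f[:2]@ub,f[:2]@vb,f[2]),"yawx %.2f"%np.degrees(np.arctan2(m[1,0],m[0,0])),"z",m[:,2].round(3))
E
python3 -m inch '[[-0.0006,0.005,0.0004,0,0,0,0],[0,0.005,0.0004,0,0,0,0],[0,0.004,0.0003,0,0,0,0],[0,0.003,0.0002,0,0,0,0]]';python3 st.py;python3 -m inch '[[0,0.003,0.0002,0,0,0,0],[0,0.003,0.0002,0,0,0,0]]';python3 st.py
```

```text
time_s: 16.5
eef_pos: [0.5083, -0.0304, 0.0498]
ee_rot: [0.985, 0.171, 0.008, 0.035]
ft_force: [-0.4, 2.3, -0.3]
opening: 0.0001
t 16.5 jig x -136.3 y 1.6 z 49.8 mm F push 2.3 lat 0.4 up -0.3 yawx 19.76 z [ 0.027 -0.066 -0.997]
time_s: 16.75
eef_pos: [0.5102, -0.0359, 0.0498]
ee_rot: [0.985, 0.172, 0.008, 0.034]
ft_force: [-0.1, 2.4, -0.0]
opening: 0.0002
t 16.75 jig x -130.4 y 1.6 z 49.8 mm F push 2.3 lat 0.7 up -0.0 yawx 19.77 z [ 0.027 -0.064 -0.998]
```

```bash
python3 -m inch '[[-0.0004,0.005,0.0008,0,0,0,0],[-0.0004,0.005,0.0008,0,0,0,0],[0,0.005,0.0004,0,0,0,0],[0,0.005,0.0004,0,0,0,0]]';python3 st.py;python3 -m inch '[[0,0.005,0.0004,0,0,0,0],[0,0.005,0.0004,0,0,0,0],[0,0.005,0.0004,0,0,0,0],[0,0.003,0.0002,0,0,0,0]]';python3 st.py
```

```text
time_s: 17.25
eef_pos: [0.5156, -0.0512, 0.0494]
ee_rot: [0.984, 0.173, 0.008, 0.029]
ft_force: [-3.0, 7.3, 6.1]
opening: 0.0001
t 17.25 jig x -114.2 y 1.4 z 49.4 mm F push 7.9 lat -0.4 up 6.1 yawx 20.00 z [ 0.026 -0.055 -0.998]
time_s: 17.75
eef_pos: [0.5204, -0.0648, 0.0495]
ee_rot: [0.984, 0.175, 0.008, 0.025]
ft_force: [-1.9, 6.6, 5.2]
opening: -0.0002
t 17.75 jig x -99.8 y 1.4 z 49.5 mm F push 6.8 lat 0.5 up 5.2 yawx 20.19 z [ 0.024 -0.046 -0.999]
```

An upward force of 5-6 N has appeared, so I look before going on.

```bash
python3 w.py w10; python3 - <<'E'
from h import *
a=cams.capture("scene");b=cv2.imread("pics/w10.png")
cv2.imwrite("pics/s10.png",np.hstack([cv2.resize(a[140:210,160:250],(450,350)),cv2.resize(b[190:330,190:330],(350,350))]))
E
python3 st.py
```

```text
17.75 [ 0.5204 -0.0648  0.0495] yawx 20.19 z [ 0.024 -0.046 -0.999] q [-0.24  0.45 -0.46  0.63 -0.04  0.98] [-1.88  6.56  5.22]
t 17.85 jig x -99.5 y 1.4 z 49.5 mm F push 6.6 lat -0.5 up 5.5 yawx 20.18 z [ 0.024 -0.047 -0.999]
```

View pics/s10.png

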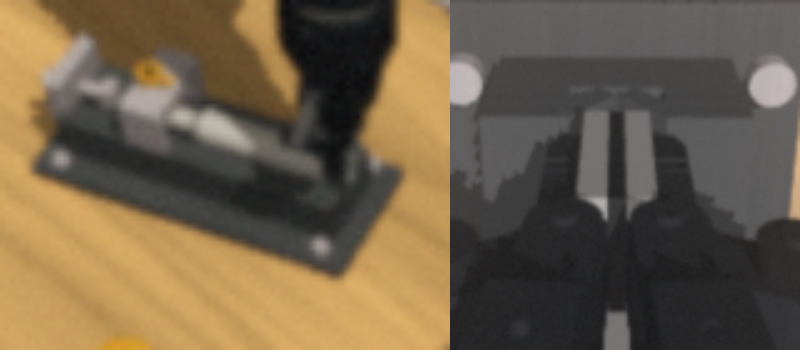

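```bash
python3 -m inch '[[-0.0006,0,-0.0010,-0.018,0.002,0.006,0],[0,0,0,0,0,0,0]]';python3 st.py;python3 -m inch '[[0,0.003,0.0,0,0,0,0],[0,0.004,0.0002,0,0,0,0]]';python3 st.py
```

```text
time_s: 18.1
eef_pos: [0.5198, -0.0658, 0.0505]
ee_rot: [0.984, 0.172, 0.011, 0.035]
ft_force: [0.3, 1.9, 1.5]
opening: 0.0003
t 18.1 jig x -99.1 y 0.5 z 50.5 mm F push 1.7 lat 0.9 up 1.5 yawx 19.81 z [ 0.033 -0.065 -0.997]
time_s: 18.35
eef_pos: [0.5221, -0.0726, 0.0507]
ee_rot: [0.984, 0.172, 0.01, 0.035]
ft_force: [-1.1, 1.4, -1.2]
opening: -0.0001
t 18.35 jig x -91.9 y 0.4 z 50.7 mm F push 1.7 lat -0.6 up -1.2 yawx 19.84 z [ 0.032 -0.064 -0.997]
```

Raising the tips by 1 mm removed the load, and the push is 1.7 N. I carry on in 3-4 mm steps towards the plunger bump, expected at TCP x of about -78 mm.

```bash
python3 -m inch '[[0,0.004,0.0002,0,0,0,0],[0,0.004,0.0003,0,0,0,0]]';python3 st.py;python3 -m inch '[[0,0.003,0.0002,0,0,0,0],[0,0.003,0.0002,0,0,0,0]]';python3 st.py;python3 -m inch '[[0,0.003,0.0002,0,0,0,0],[0,0.003,0.0002,0,0,0,0]]';python3 st.py
```

```text
time_s: 18.6
eef_pos: [0.5251, -0.081, 0.0507]
ee_rot: [0.984, 0.172, 0.01, 0.035]
ft_force: [-0.0, 1.5, -0.2]
opening: 0.0003
t 18.6 jig x -83.0 y 0.3 z 50.7 mm F push 1.4 lat 0.5 up -0.2 yawx 19.82 z [ 0.032 -0.065 -0.997]
time_s: 18.85
eef_pos: [0.5261, -0.0839, 0.0504]
ee_rot: [0.984, 0.173, 0.01, 0.031]
ft_force: [-5.4, 20.3, 12.5]
opening: -0.0001
t 18.85 jig x -79.9 y 0.3 z 50.4 mm F push 20.9 lat 1.8 up 12.5 yawx 19.91 z [ 0.031 -0.057 -0.998]
time_s: 19.1
eef_pos: [0.5261, -0.0838, 0.0505]
ee_rot: [0.984, 0.175, 0.01, 0.025]
ft_force: [-5.5, 14.6, 12.6]
opening: 0.0003
t 19.1 jig x -80.0 y 0.3 z 50.5 mm F push 15.7 lat -0.3 up 12.6 yawx 20.13 z [ 0.028 -0.045 -0.999]
```

The pin stalled at TCP -80, nose about +51, which is where the taper meets the plunger. The push also presses the tail down (12 N up on the tool), and that adds groove friction. I relieve the downward load and look.

```bash
python3 -m inch '[[0,-0.001,-0.0015,-0.015,0.002,0.004,0],[0,0,0,0,0,0,0]]';python3 st.py;python3 w.py w11; python3 - <<'E'
from h import *
a=cams.capture("scene");b=cv2.imread("pics/w11.png")
cv2.imwrite("pics/s11.png",np.hstack([cv2.resize(a[140:210,160:250],(450,350),interpolation=2),cv2.resize(b[190:330,190:330],(350,350))]))
E
```

```text
time_s: 19.35
eef_pos: [0.526, -0.0831, 0.0523]
ee_rot: [0.984, 0.173, 0.012, 0.033]
ft_force: [0.7, -1.4, -0.1]
opening: 0.0001
t 19.35 jig x -80.7 y 0.5 z 52.3 mm F push -1.6 lat 0.2 up -0.1 yawx 19.91 z [ 0.036 -0.06  -0.998]
19.35 [ 0.526  -0.0831  0.0523] yawx 19.91 z [ 0.036 -0.06  -0.998] q [-0.26  0.44 -0.45  0.63 -0.05  0.96] [ 0.68 -1.43 -0.06]
```

View pics/s11.png

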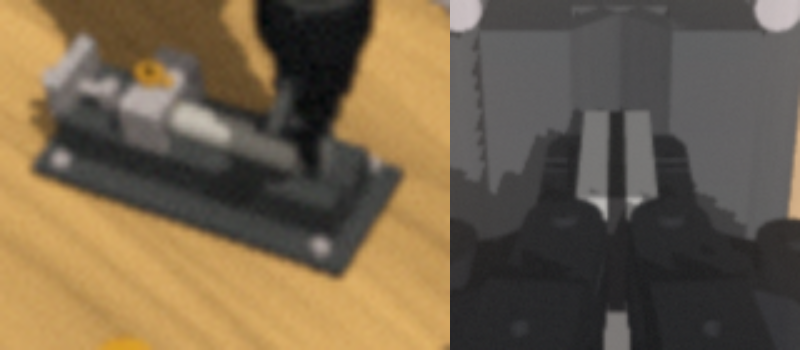

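The scene view shows the pin level with its taper at the bridge's near face. I push again, without any downward component.

```bash
python3 -m inch '[[0,0.002,0,-0.004,0.003,0,0],[0,0.002,-0.0005,0,0,0,0]]';python3 st.py;python3 -m inch '[[0,0.003,-0.001,0,0,0,0]]';python3 st.py;python3 -m inch '[[0,0.003,-0.001,0,0,0,0]]';python3 st.py
```

```text
time_s: 19.7
eef_pos: [0.5261, -0.0839, 0.0522]
ee_rot: [0.984, 0.173, 0.014, 0.03]
ft_force: [-1.3, 10.6, 1.3]
opening: 0.0001
t 19.7 jig x -79.9 y 0.3 z 52.2 mm F push 10.5 lat 2.4 up 1.3 yawx 20.01 z [ 0.038 -0.055 -0.998]
time_s: 19.82
eef_pos: [0.5259, -0.0846, 0.0528]
ee_rot: [0.984, 0.174, 0.013, 0.028]
ft_force: [-2.1, 11.4, 0.7]
opening: -0.0001
t 19.825 jig x -79.3 y -0.1 z 52.8 mm F push 11.4 lat 1.9 up 0.7 yawx 20.08 z [ 0.036 -0.05  -0.998]
time_s: 19.95
eef_pos: [0.5256, -0.0852, 0.0532]
ee_rot: [0.984, 0.175, 0.013, 0.025]
ft_force: [-2.9, 11.9, 1.3]
opening: -0.0001
t 19.95 jig x -78.8 y -0.6 z 53.2 mm F push 12.2 lat 1.3 up 1.3 yawx 20.15 z [ 0.034 -0.045 -0.998]
```

```bash
python3 -m inch '[[0.0005,0.0035,-0.0008,-0.008,0,0.002,0]]';python3 st.py;python3 -m inch '[[0.0005,0.0035,-0.0008,-0.008,0,0.002,0],[0.0003,0.0035,-0.0008,-0.008,0,0.002,0]]';python3 st.py;python3 -m inch '[[0.0003,0.0035,-0.0005,-0.008,0,0.002,0]]';python3 st.py
```

```text
time_s: 20.08
eef_pos: [0.5258, -0.0863, 0.0534]
ee_rot: [0.984, 0.174, 0.013, 0.027]
ft_force: [-2.2, 10.7, 0.2]
opening: -0.0001
t 20.075 jig x -77.7 y -0.8 z 53.4 mm F push 10.8 lat 1.5 up 0.2 yawx 20.10 z [ 0.034 -0.048 -0.998]
time_s: 20.32
eef_pos: [0.5263, -0.0891, 0.0539]
ee_rot: [0.984, 0.173, 0.012, 0.031]
ft_force: [-2.1, 9.2, 0.6]
opening: 0.0003
t 20.325 jig x -74.9 y -1.3 z 53.9 mm F push 9.4 lat 1.1 up 0.6 yawx 19.97 z [ 0.035 -0.056 -0.998]
time_s: 20.45
eef_pos: [0.5266, -0.0907, 0.054]
ee_rot: [0.984, 0.173, 0.012, 0.033]
ft_force: [-1.8, 8.7, 1.0]
opening: -0.0001
t 20.45 jig x -73.3 y -1.5 z 54.0 mm F push 8.8 lat 1.2 up 1.0 yawx 19.91 z [ 0.036 -0.06  -0.998]
```

It is climbing the taper. I keep going with a lateral correction.

```bash
python3 -m inch '[[0.001,0.0035,0,-0.004,0,0.001,0]]';python3 st.py;python3 -m inch '[[0.001,0.0035,0,-0.003,0,0.001,0]]';python3 st.py;python3 -m inch '[[0.001,0.003,0,0,0,0.001,0]]';python3 st.py;python3 -m inch '[[0.0005,0.003,0,0,0,0,0]]';python3 st.py
```

```text
time_s: 20.58
eef_pos: [0.5277, -0.0922, 0.0537]
ee_rot: [0.984, 0.173, 0.012, 0.033]
ft_force: [-2.0, 7.9, 0.5]
opening: 0.0
t 20.575 jig x -71.6 y -1.0 z 53.7 mm F push 8.2 lat 0.8 up 0.5 yawx 19.91 z [ 0.035 -0.061 -0.998]
time_s: 20.7
eef_pos: [0.5286, -0.0937, 0.0533]
ee_rot: [0.984, 0.172, 0.012, 0.033]
ft_force: [-2.4, 7.4, 0.1]
opening: 0.0
t 20.7 jig x -69.9 y -0.6 z 53.3 mm F push 7.8 lat 0.2 up 0.1 yawx 19.90 z [ 0.034 -0.06  -0.998]
time_s: 20.82
eef_pos: [0.5295, -0.0947, 0.0528]
ee_rot: [0.984, 0.172, 0.011, 0.031]
ft_force: [-2.0, 8.1, 0.4]
opening: 0.0002
t 20.825 jig x -68.6 y -0.1 z 52.8 mm F push 8.3 lat 0.8 up 0.4 yawx 19.89 z [ 0.032 -0.057 -0.998]
time_s: 20.95
eef_pos: [0.5301, -0.0958, 0.0525]
ee_rot: [0.984, 0.173, 0.011, 0.029]
ft_force: [-1.5, 10.4, 3.5]
opening: -0.0002
t 20.95 jig x -67.4 y 0.1 z 52.5 mm F push 10.3 lat 2.1 up 3.5 yawx 19.94 z [ 0.031 -0.053 -0.998]
```

```bash
python3 -m inch '[[0,0.003,-0.0007,-0.006,0,0,0]]';python3 st.py;python3 -m inch '[[0,0.003,-0.0007,-0.006,0,0,0]]';python3 st.py;python3 -m inch '[[0,0.003,-0.0005,-0.003,0,0,0]]';python3 st.py;python3 -m inch '[[0,0.003,-0.0005,-0.002,0,0,0]]';python3 st.py
```

```text
time_s: 21.08
eef_pos: [0.5303, -0.097, 0.0528]
ee_rot: [0.984, 0.173, 0.011, 0.03]
ft_force: [-2.1, 9.3, 1.4]
opening: 0.0
t 21.075 jig x -66.1 y -0.2 z 52.8 mm F push 9.5 lat 1.2 up 1.4 yawx 19.99 z [ 0.031 -0.055 -0.998]
time_s: 21.2
eef_pos: [0.5304, -0.0982, 0.0531]
ee_rot: [0.984, 0.174, 0.011, 0.031]
ft_force: [-1.1, 8.4, -0.4]
opening: -0.0002
t 21.2 jig x -64.9 y -0.5 z 53.1 mm F push 8.3 lat 1.8 up -0.4 yawx 20.04 z [ 0.032 -0.057 -0.998]
time_s: 21.32
eef_pos: [0.5305, -0.0993, 0.0532]
ee_rot: [0.984, 0.174, 0.011, 0.03]
ft_force: [-1.8, 9.0, 2.3]
opening: 0.0
t 21.325 jig x -63.9 y -0.7 z 53.2 mm F push 9.1 lat 1.3 up 2.3 yawx 20.11 z [ 0.032 -0.056 -0.998]
time_s: 21.45
eef_pos: [0.5308, -0.1004, 0.0534]
ee_rot: [0.984, 0.175, 0.011, 0.029]
ft_force: [-0.9, 10.3, 1.2]
opening: -0.0
t 21.45 jig x -62.7 y -0.9 z 53.4 mm F push 10.0 lat 2.6 up 1.2 yawx 20.17 z [ 0.031 -0.054 -0.998]
```

The nose is at about +68 mm and drag is about 9 N. A blocked 3 mm step yields at most about 16-20 N in total, so the anvil load stays near 10 N. I go one row at a time.

```bash
for i in 1; do python3 -m inch '[[0.0004,0.003,-0.0003,-0.004,0,0.002,0]]' >/dev/null;python3 st.py;python3 -m inch '[[0.0004,0.0028,-0.0003,-0.004,0,0.002,0]]'>/dev/null;python3 st.py;python3 -m inch '[[0.0003,0.0028,-0.0003,-0.002,0,0.002,0]]'>/dev/null;python3 st.py; done
```

```text
t 21.575 jig x -61.6 y -0.8 z 53.3 mm F push 9.2 lat 0.8 up 1.2 yawx 20.11 z [ 0.031 -0.054 -0.998]
t 21.7 jig x -60.6 y -0.7 z 53.3 mm F push 9.5 lat 1.3 up 0.9 yawx 20.04 z [ 0.031 -0.055 -0.998]
t 21.825 jig x -59.7 y -0.6 z 53.2 mm F push 10.0 lat 1.9 up 1.9 yawx 19.99 z [ 0.03  -0.053 -0.998]
```

```bash
python3 -m inch '[[0.0002,0.0028,-0.0004,-0.004,0,0.001,0]]' >/dev/null;python3 st.py;python3 -m inch '[[0.0002,0.0028,-0.0004,-0.004,0,0.001,0]]'>/dev/null;python3 st.py;python3 w.py w12;python3 - <<'E'
from h import *
a=cams.capture("scene");b=cams.capture("top")
cv2.imwrite("pics/s12.png",np.hstack([cv2.resize(a[140:190,160:225],(455,350),interpolation=2)]))
E
python3 st.py
```

```text
t 21.95 jig x -58.7 y -0.6 z 53.2 mm F push 9.4 lat 1.3 up 0.9 yawx 19.98 z [ 0.03  -0.053 -0.998]
t 22.075 jig x -57.7 y -0.6 z 53.2 mm F push 7.2 lat 1.7 up 1.3 yawx 19.98 z [ 0.03  -0.053 -0.998]
22.075 [ 0.5327 -0.1051  0.0532] yawx 19.98 z [ 0.03  -0.053 -0.998] q [-0.3   0.46 -0.41  0.65 -0.04  0.92] [-0.84  7.39  1.32]
t 22.225 jig x -57.4 y -0.7 z 53.2 mm F push 8.0 lat 2.0 up 0.8 yawx 19.97 z [ 0.03  -0.053 -0.998]
```

View pics/s12.png

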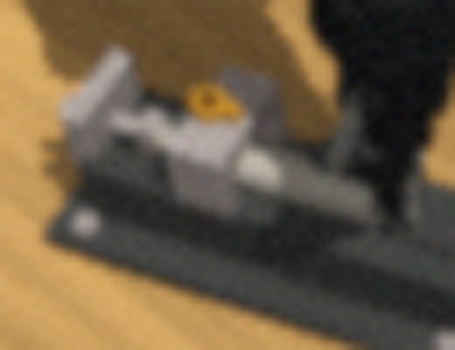

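```bash
python3 -m inch '[[0.0002,0.0025,-0.0004,-0.004,0,0.001,0]]' >/dev/null;python3 st.py;python3 -m inch '[[0.0002,0.0025,-0.0004,-0.004,0,0.001,0]]'>/dev/null;python3 st.py;python3 -m inch '[[0.0002,0.0025,-0.0004,-0.004,0,0.001,0]]' >/dev/null;python3 st.py;python3 -m inch '[[0.0002,0.0025,-0.0004,-0.004,0,0.001,0]]'>/dev/null;python3 st.py
```

```text
t 22.35 jig x -57.3 y -0.7 z 53.2 mm F push 13.4 lat 2.0 up 2.6 yawx 19.98 z [ 0.03  -0.053 -0.998]
t 22.475 jig x -57.3 y -0.7 z 53.2 mm F push 12.3 lat 1.9 up 4.2 yawx 20.00 z [ 0.03  -0.051 -0.998]
t 22.6 jig x -57.3 y -0.7 z 53.2 mm F push 11.6 lat 2.6 up 2.8 yawx 20.03 z [ 0.03  -0.05  -0.998]
t 22.725 jig x -57.3 y -0.6 z 53.2 mm F push 11.6 lat 2.3 up 4.4 yawx 20.05 z [ 0.029 -0.049 -0.998]
```

Advance stopped dead at TCP -57.3 (nose about +73.7), matching the anvil face seen at +73, with the force up at 12-13 N. I raise the total to about 16-17 N, which is drag plus about 8 N and safely below 20 N in any case, and hold.

```bash
python3 -m inch '[[0.0002,0.003,-0.001,-0.006,0,0.002,0]]' >/dev/null;python3 st.py;python3 -m inch '[[0.0002,0.0033,-0.001,-0.006,0,0.002,0]]'>/dev/null;python3 st.py;python3 -m inch '[[0.0002,0.0035,-0.001,-0.006,0,0.002,0]]' >/dev/null;python3 st.py
```

```text
t 22.85 jig x -57.2 y -0.9 z 53.5 mm F push 13.6 lat 2.3 up -1.0 yawx 20.02 z [ 0.029 -0.049 -0.998]
t 22.975 jig x -57.2 y -1.1 z 53.7 mm F push 13.9 lat 3.3 up -0.5 yawx 20.00 z [ 0.029 -0.049 -0.998]
t 23.1 jig x -57.1 y -1.2 z 53.8 mm F push 15.0 lat 3.9 up -0.7 yawx 19.99 z [ 0.029 -0.048 -0.998]
```

```bash
python3 -m inch '[[0.0008,0.0038,-0.0003,-0.006,0,0.002,0]]' >/dev/null;python3 st.py;python3 -m inch '[[0.0006,0.0038,-0.0003,-0.006,0,0.002,0]]'>/dev/null;python3 st.py;python3 -m inch '[[0.0004,0.0038,-0.0003,-0.006,0,0.002,0]]' >/dev/null;python3 st.py;python3 -m inch '[[0.0004,0.0038,-0.0003,-0.006,0,0.002,0]]' >/dev/null;python3 st.py
```

```text
t 23.225 jig x -57.2 y -0.9 z 53.4 mm F push 17.6 lat 1.3 up 6.6 yawx 19.99 z [ 0.028 -0.047 -0.999]
t 23.35 jig x -57.2 y -0.7 z 53.2 mm F push 17.5 lat 0.6 up 8.7 yawx 19.99 z [ 0.027 -0.045 -0.999]
t 23.475 jig x -57.2 y -0.7 z 53.2 mm F push 18.5 lat 0.7 up 10.8 yawx 20.00 z [ 0.027 -0.044 -0.999]
t 23.6 jig x -57.2 y -0.7 z 53.2 mm F push 18.0 lat 0.9 up 9.3 yawx 20.00 z [ 0.026 -0.043 -0.999]
```

```bash
python3 -m inch '[[0.0002,0.0036,-0.0012,-0.006,0,0.001,0]]' >/dev/null;python3 st.py;python3 -m inch '[[0.0003,0.0038,-0.001,-0.006,0,0.001,0]]'>/dev/null;python3 st.py;python3 -m inch '[[0.0004,0.0039,-0.001,-0.006,0,0.001,0]]' >/dev/null;python3 st.py;python3 -m inch '[[0.0004,0.0039,-0.001,-0.006,0,0.001,0]]' >/dev/null;python3 st.py
```

```text
t 23.725 jig x -57.2 y -1.0 z 53.7 mm F push 14.2 lat 2.7 up -1.1 yawx 20.06 z [ 0.026 -0.042 -0.999]
t 23.85 jig x -57.2 y -1.2 z 53.8 mm F push 15.5 lat 3.6 up -1.5 yawx 20.11 z [ 0.025 -0.041 -0.999]
t 23.975 jig x -57.2 y -1.2 z 53.9 mm F push 16.1 lat 4.4 up -0.3 yawx 20.18 z [ 0.024 -0.039 -0.999]
t 24.1 jig x -57.2 y -1.2 z 53.9 mm F push 16.2 lat 3.5 up -0.3 yawx 20.24 z [ 0.023 -0.038 -0.999]
```

It held at about 16 N total (about 7 N on the anvil) with no advance. I back off and check.

```bash
python3 -m inch '[[0,-0.002,0,0,0,0,0],[0,-0.004,0,0,0,0,0],[0,-0.01,0,0,0,0,0],[0,-0.015,0,0,0,0,0],[0,0,-0.02,0,0,0,0],[0,0,-0.03,0,0,0,0],[0,0,-0.04,0,0,0,0],[0,0,-0.04,0,0,0,0]]';python3 go.py .5328 -.1037 .2 19.75
```

```text
time_s: 25.1
eef_pos: [0.5142, -0.067, 0.1825]
ee_rot: [0.984, 0.176, 0.005, 0.02]
ft_force: [1.4, -0.7, 0.1]
opening: -0.0002
pos [ 0.5142 -0.067   0.1825] shift now [ 0.0048  0.0416 -0.0158] shift after turn [ 0.0051  0.0408 -0.0175] turn [ 0.0404 -0.0031  0.0087] F [ 1.42 -0.75  0.08] open -0.0002
```

```bash
python3 -m inch '[[0.002,0.02,-0.01,0.04,-0.003,0.008,0],[0.004,0.035,-0.015,0,0,0,0],[0.004,0.035,-0.015,0,0,0,0],[0,0.03,0,0,0,0,0],[0,0,0,0,0,0,0]]';python3 st.py; python3 w.py w13;python3 - <<'E'
from h import *
b=cv2.imread("pics/w13.png")
cv2.imwrite("pics/w13c.png",cv2.resize(b[110:250,180:340],None,fx=4.2,fy=4.2,interpolation=2))
E
```

```text
time_s: 25.72
eef_pos: [0.5662, -0.1749, 0.2288]
ee_rot: [0.985, 0.173, 0.003, 0.001]
ft_force: [0.4, 0.1, -0.5]
opening: -0.0002
t 25.725 jig x 19.3 y 7.3 z 228.8 mm F push -0.0 lat 0.4 up -0.5 yawx 19.98 z [ 0.006 -0.001 -1.   ]
25.725 [ 0.5662 -0.1749  0.2288] yawx 19.98 z [ 0.006 -0.001 -1.   ] q [-0.42  0.42  0.02  1.17  0.    0.8 ] [ 0.37  0.09 -0.5 ]
```

View pics/w13.png

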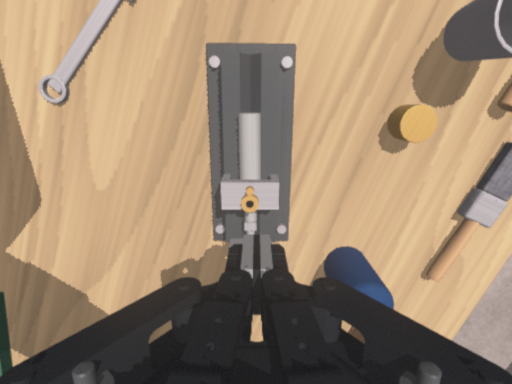

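View pics/w13c.png

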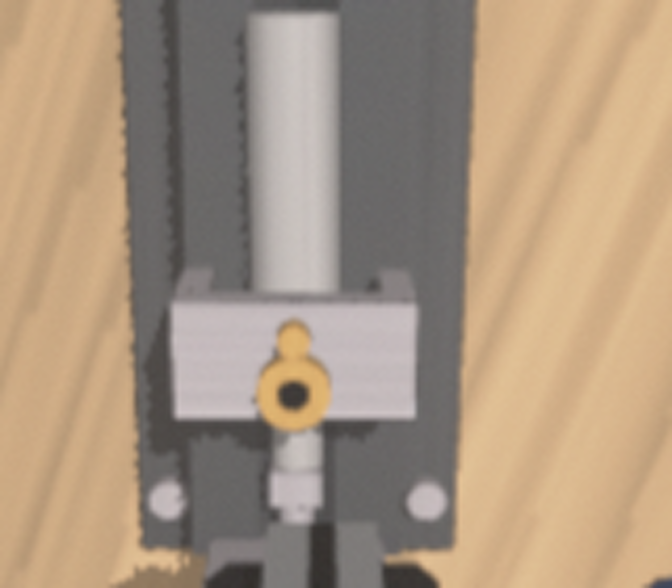

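The nose emerges from under the bridge and meets the anvil at about (251,222) with no visible gap, and the pin lies straight. A last check of the bystanders and tail position follows.

```bash
python3 - <<'E'
from h import *
P=dict(np.load("pics/w13.npz"))
ub=np.array([np.cos(np.radians(-70.25)),np.sin(np.radians(-70.25))]);vb=np.array([-ub[1],ub[0]]);o=np.array([.5528,-.1592])
p=ray(P,(180+293/4.2,110+12/4.2),.063)[:2]-o;print("tail",p@ub,p@vb)
p=ray(P,(180+297/4.2,110+473/4.2),.059)[:2]-o;print("anvil top front edge",p@ub,p@vb)
a=cams.capture("scene");b=cv2.imread("pics/scene0.png")
d=cv2.absdiff(a,b).max(2);cv2.imwrite("pics/s14.png",np.hstack([a[100:300,80:420],cv2.cvtColor((d>40).astype(np.uint8)*255,8)[100:300,80:420]]))
E
```

```text
tail -0.04701340592737253 0.0002257467930999562
anvil top front edge 0.07363721831377767 0.0008689024506743358
```

View pics/s14.png

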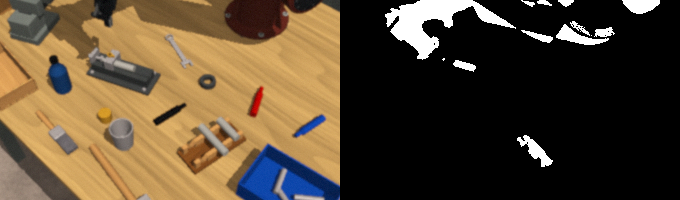

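The only changes in the scene are the arm, the emptied rack place and the pin in the jig. The tail is at -47.0 mm, so the nose is at +73.0 mm against the anvil at +73.6 mm, within measuring error.

```bash
python3 -c "
from workcell import job;print(job.job_done())"
```

```text
the job is handed in; nothing more can be done
None
```

I took the nosed pin from the rack by its tail end and laid it gently in the groove's open end. I then pushed it under the bridge with shut fingers until it stopped at the anvil, let go and handed the job in; no verdict is reported. The robot clock stood at about 26 s of the 72 s allowed.

- **Pressing:** the pin stopped dead with its nose at about jig x +73 mm. I held 14–18 N total push for over a second against about 9 N of drag, so an estimated 5–9 N reached the anvil. That is inferred from the wrist force, because the anvil contact itself was not measured.
- **Final position:** the last wrist picture shows the nose on the anvil with no visible gap. The measured gap is about 0.6 mm (nose +73.0, anvil +73.6), within measuring error. The pin is straight, and its tail is 0.2 mm off the groove's axis.
- **Bystanders:** a before-and-after picture shows only the arm, its shadow, the emptied rack place and the pin changed.
- **Disagreements on the way:**
  - While still in the open groove, a first reading put the pin 0.9 mm off my jig axis.
  - At the plunger bump the push peaked at about 21 N, with about 12 N of unwanted downward load. This was before the pin reached the anvil, and I cleared it by raising the tips slightly.

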